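# Put the stamping kit back in its box

### The job

The letters are stamped, so put the stamping kit away: pick the black block stamp, the black seal stamp with the ring handle, the blue ink pot and the ochre carton out of what lies on the desk, and seat each one upright, fully down, in the recess of the wooden box that is cut to its outline. Keep the ink pot upright all the way, and leave the black turned knob and the pink carton where they stand.

Things in the scene. Friction and masses are not known exactly. Their poses are not given: they have to be found in the camera images.
- block_stamp_mid (a point): Black block stamp (hand stamp): a heavy tapering block, underside 52 x 88 mm, 46 mm tall, standing on its underside. The point is its centre, half-way up (23 mm above its underside). Its y axis runs along the 88 mm side, x along the 52 mm side; grasp across x. 0.21 kg.
- seal_stamp_mid (a point): Black round seal stamp: a disc foot 46 mm across and 19 mm high, a thin neck, and on top an upright ring (loop handle) 30 mm wide along its y axis, 6 mm thick along x, reaching from 35 to 79 mm above the underside. The point is its centre, half-way up (39.5 mm above its underside; the middle of the ring is 18 mm higher). Grasp the ring across y. 0.09 kg.
- ink_pot_mid (a point): Round blue ink pot with a yellow rim, open at the top, 61 mm across at the rim (52 mm at the foot), 40 mm tall. The point is its centre, half-way up (20 mm above its underside). Grasp it across from outside at any yaw. 0.14 kg.
- ochre_carton_mid (a point): Small upright carton, white above and ochre (mustard yellow) below: 21 mm (its x) by 40 mm (its y), 47 mm tall, the refills for the stamps. The point is its centre, half-way up (23.5 mm above its underside). Grasp across the 21 mm side. 0.03 kg.
- insert_block_recess (a point): Centre of the floor, 33 mm above the desk, of the large rectangular recess, 96 mm (x) by 60 mm (y), 11 mm deep, for the block stamp. It is cut in a pale wooden insert 104 mm (x) by 89 mm (y), top 44 mm above the desk: one of four in any order, in a row along y in a low dark-wood box 118 x 374 mm with walls 46 mm high. x runs across the box, y along the row. None of it moves.
- insert_seal_recess (a point): Centre of the floor, 33 mm above the desk, of the smaller round recess, 54 mm across, 11 mm deep, lined in blue, for the seal stamp. Same box, same outside of the insert, same axes.
- insert_pot_recess (a point): Centre of the floor, 33 mm above the desk, of the larger round recess, 69 mm across, 11 mm deep, lined in blue, for the ink pot. Same box, same outside of the insert, same axes.
- insert_carton_recess (a point): Centre of the floor, 33 mm above the desk, of the small rectangular recess, 29 mm (x) by 48 mm (y), 11 mm deep, lined in blue, for the ochre carton. Same box, same outside of the insert, same axes.
- turned_knob_mid (a point): Turned black knob, dumb-bell shaped, 41 mm across, 56 mm tall, standing on end among the kit. Not part of the kit: leave it alone. The point is its centre, half-way up.
- pink_carton_mid (a point): Small upright carton, white above and pink below, 23 x 46 x 56 mm, standing at the left. Not part of the kit: leave it alone. The point is its centre, half-way up.

How it is judged:
By the outcome, as a careful person would: the job done as asked, in the order asked, and still so for the second after the job is handed in, with the robot touching nothing.
It also fails if it takes over 115 s, if anything falls off the work surface, if the arm or the gripper's body presses on something with over 40 N, if the wrist force passes 120 N, or if a joint passes its speed limit or range.

### The arm

A 6-joint arm with a two-finger parallel gripper is mounted at the origin on a cart in front of the work surface, level with it; the furniture and walls round the work are solid. World frame = base frame: x ahead of the robot, y to its left, z up, the work surface at z = 0. Lengths are in m, angles in degrees, forces in N, time in s.
With the tool pointing down it reaches from about 0.35 to 0.875 m from the base axis. Payload 4.2 kg.
Tool frame: the origin (TCP) lies on the centre line of the jaws, within the pads' length; the fingertips stand 25 mm ahead of it and the grasp point (between the pads) lies 6 mm ahead of it; z points along the fingers, y is the line along which they close (so a half turn about z gives the same grasp; the last joint's range is limited). The gripper opens to 87 mm and grips with 3 to 60 N. Pads are 19 mm wide; open, the fingers measure 117 mm over their backs; the gripper's body (75 mm by 190 mm) begins 51 mm behind the grasp point.
Start: joints at [-59.611, 22.042, 0.453, 0, -68.411, -14.817], TCP at [0.168, -0.602, 0.218] pointing down, gripper open.
Joint ranges: [-179.83, 179.83], [-69.29, 118.12], [-61.27, 80.66], [-181.25, 117.63], [-171.15, -9.14], [-177.46, 177.46]. Speed limits (degrees/s): [159.86, 159.86, 180, 180, 180, 180].

### API

Orientations are given as a 3x3 rotation matrix whose columns are the frame's x, y, z axes.
In Python, from station import r gives the robot as it stands.
- The arm moves only by the tool move_arm, never from a script. Its argument "series" is a list of rows, each an object with "grip": the opening, from 0 (shut) to 1 (fully open); "xyz": the shift along the tool's x, y, z in mm, a list of three; "angular": the turn, a rotation vector about the tool's x, y, z in rad, a list of three. A call has 1 to 10 rows; each row is the pose to reach, as a shift and turn from the pose commanded when the call began, along the tool's axes at that moment; what a row does not reach only later rows make up. A row lasts 1/10 s, in which the tool goes at most 50 mm and 8.59 degrees, less where a joint would pass 70% of its speed; a pose out of reach is approached as far as the arm can. A call with a gripper value outside its range is refused whole. The fingers move at their own pace and stop on an object; the grip force is fixed at half the most. Time passes only in rows, so rows that repeat a pose let the fingers close. It gives the time, the measured TCP pose, the force, the opening and the grip force at its end, in the units of the state.
- r.sense(): the state, without advancing time (a new reading comes with each control period).
- r.capture(name): name is "scene" or "top"; returns a dict with "img" (400x640x3 uint8, red, green, blue), "camera_matrix" (3x3 intrinsics, pixels), "k1" (the pictures are not rectified: a ray, as slopes to the right and down, at radius r is drawn at 1 + k1 r^2 times it, then the intrinsics apply), "rvec" (rotation vector, rad) and "tvec" (3), from world to camera coordinates, as OpenCV has them. Camera axes: x right, y down, z forward; pixel columns grow to the right and rows downward; lengths in m; the calibration is good to about 2 mm. A picture is of the moment at which its call begins. There is no depth.
- r.finish_job(): hands the job in; it is judged then, once.
The state is a dict: "time_s": time; "joints": joint angles; "joint_velocities": joint speeds; "effort": joint torques, N m; "tcp_pos": TCP position; "ee_rot": TCP orientation; "wrist_force": force on the tool from outside, world axes, zero at the start; "moment": the same for the moment, N m; "gripper_width": opening from 0.0 (shut) to 1.0 (fully open); "gripper_force": force on a finger pad.
Only numpy, scipy, OpenCV 4.12 (cv2) and the standard library are available. Lean on these libraries where they do the work, as an engineer would, in place of code of your own. Each camera call takes 0.05 s, during which the arm holds its last target. There are 200 camera calls.

## Working session

There is one attempt and no reset: what is moved stays moved. The work goes in short steps, Python scripts to look and compute and a tool call to move; the robot and the scene stay as the last step left them, time stands still between calls to the robot, and variables do not carry over. Pictures are saved under pics/ and viewed, at most 14 in all, crops included, and the job is handed in when it is done.

Besides the shell and the picture viewer there is one more tool, called after "Call:" as name(argument=value, ...), one argument or row to a line, values as JSON. move_arm: Moves the arm, as the interface text tells. Its arguments: {"type":"object","properties":{"series":{"type":"array"}},"required":["series"]}

```bash
mkdir -p pics
python3 - <<'E'
from station import r
import cv2
s=r.sense(); print({k:s[k] for k in('time_s','tcp_pos','ee_rot','gripper_width')})
for n in('scene','top'):
    c=r.capture(n); cv2.imwrite(f'pics/{n}0.png',c['img'][:,:,::-1]); print(n,c['camera_matrix'],c['k1'],c['rvec'],c['tvec'])
E
```

```text
{'time_s': 0.0, 'tcp_pos': array([ 0.1676294 , -0.60147265,  0.21644842]), 'ee_rot': array([[-9.63348263e-01, -2.68252991e-01, -6.75939840e-04],
       [-2.68253828e-01,  9.63345990e-01,  2.09478064e-03],
       [ 8.92327610e-05,  2.19932674e-03, -9.99997577e-01]]), 'gripper_width': 1.0041521860347888}
scene [[462.19530401   0.         313.73533121]
 [  0.         462.19530401 202.54332966]
 [  0.           0.           1.        ]] -0.012455127553788239 [ 0.96967425 -2.39890524  1.09945039] [0.57591826 0.14948037 1.00904681]
top [[382.18909759   0.         313.34953104]
 [  0.         382.18909759 203.83561557]
 [  0.           0.           1.        ]] 0.008905799315420262 [ 2.1561338  -2.07145191  0.21393345] [0.25033925 0.52347174 0.94192065]
```

View pics/scene0.png

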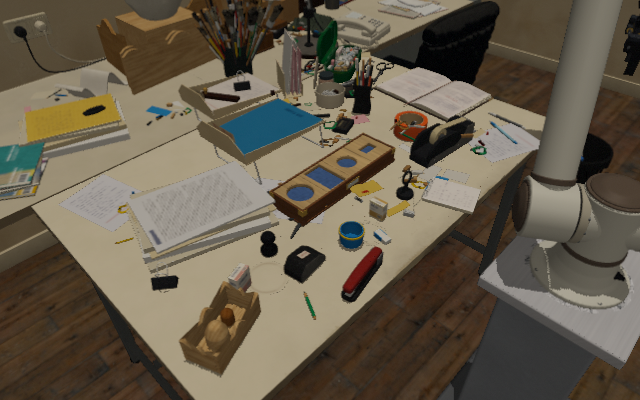

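View pics/top0.png

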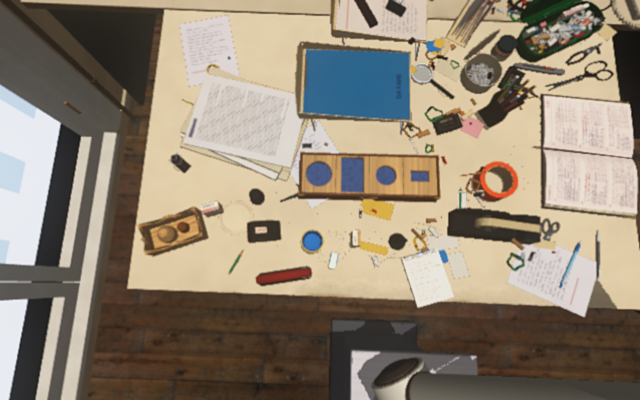

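The scene view shows the box running from about (275,205) to (390,150). The top view shows it at x 300–440, y 153–200, with the recesses from left to right as pot, block, seal, carton. The pot is at (312,241), the block stamp at (263,231), the ochre carton at (355,239), the seal at (397,241), the knob at (257,197) and the pink carton at (209,209). Next I'll enlarge both views.

Run:
```python
import cv2
a=cv2.imread('pics/scene0.png')[130:300,225:435]; cv2.imwrite('pics/sc1.png',cv2.resize(a,None,fx=3.5,fy=3.5,interpolation=cv2.INTER_CUBIC))
a=cv2.imread('pics/top0.png')[145:275,240:450]; cv2.imwrite('pics/tc1.png',cv2.resize(a,None,fx=3.5,fy=3.5,interpolation=cv2.INTER_CUBIC))
```

```text
(no output)
```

View pics/sc1.png

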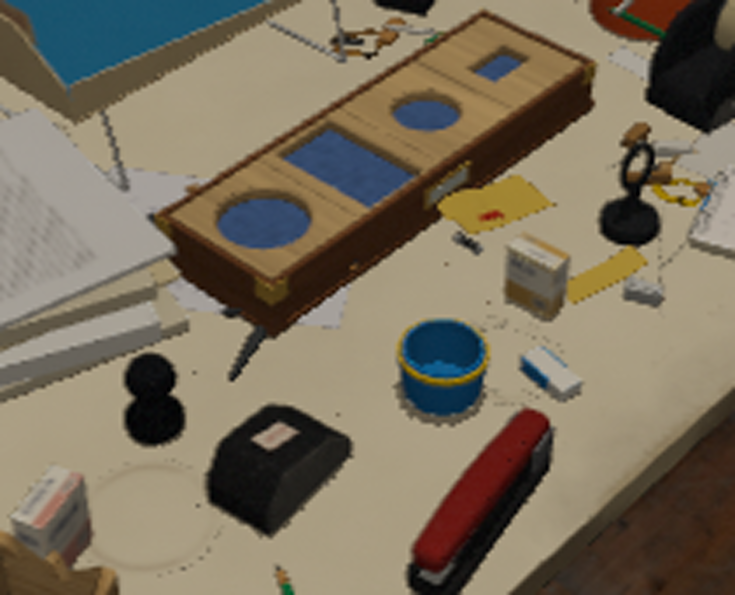

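View pics/tc1.png

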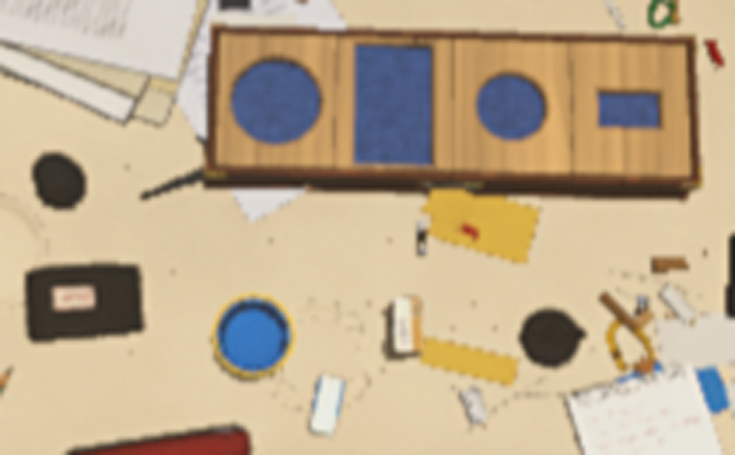

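```bash
cat > h.py <<'E'
import numpy as np, cv2
from scipy.optimize import least_squares
C={'scene':(462.19530401,313.73533121,202.54332966,-0.012455127553788239,[0.96967425,-2.39890524,1.09945039],[0.57591826,0.14948037,1.00904681]),
'top':(382.18909759,313.34953104,203.83561557,0.008905799315420262,[2.1561338,-2.07145191,0.21393345],[0.25033925,0.52347174,0.94192065])}
def proj(n,P):
    f,cx,cy,k,rv,t=C[n]
    return cv2.projectPoints(np.array(P,float).reshape(-1,1,3),np.array(rv),np.array(t),np.array([[f,0,cx],[0,f,cy],[0,0,1.]]),np.array([k,0,0,0.]))[0].reshape(-1,2)
OFF={'scene':(225,130),'top':(240,145)}
def crop2px(n,p): return (np.array(p,float)+.5)/3.5-.5+OFF[n]
def px2crop(n,p): return (np.array(p)-OFF[n]+.5)*3.5-.5
def tri(s,t):
    "crop pixels in scene and top -> 3D, residual px"
    s=crop2px('scene',s);t=crop2px('top',t)
    g=lambda P:np.r_[proj('scene',P)[0]-s,proj('top',P)[0]-t]
    q=least_squares(g,[.5,.1,.03]);return q.x,np.abs(q.fun).max()
E
python3 - <<'E'
from h import *
np.set_printoptions(precision=4,suppress=True)
for n in C:
    R=cv2.Rodrigues(np.array(C[n][4]))[0]; print(n,'cam at',-R.T@np.array(C[n][5]))
for k,s,t in [('pot rim',(443,352),(253,336)),('seal foot top',(630,213),(550,336)),('ring top',(640,143),(583,334)),
 ('block label',(276,435),(74,297)),('boxTL',(162,217),(213,28)),('boxTR',(483,12),(693,40)),('boxBR',(594,65),(695,180)),('boxBL',(270,283),(206,172)),
 ('pot rec',(264,216),(276,101)),('seal rec',(426,111),(512,106)),('block rec',(351,166),(394,104)),('carton rec',(498,65),(630,109)),('carton top',(539,251),(402,325))]:
    print(k,*tri(s,t))
E
```

```text
scene cam at [-0.0659  0.8749  0.7762]
top cam at [0.3128 0.266  1.0273]
pot rim [0.419  0.271  0.0347] 0.006025998031361723
seal foot top [0.4296 0.0458 0.0145] 0.26938746911537237
ring top [0.4291 0.0376 0.0744] 1.624469789933869
block label [0.4412 0.4043 0.0417] 0.2519734300734626
boxTL [0.654  0.3107 0.0421] 0.45064995597732604
boxTR [ 0.6597 -0.0584  0.0439] 0.0037189541001225734
boxBR [ 0.5473 -0.059   0.042 ] 1.0112073114147506
boxBL [0.5397 0.3114 0.0479] 0.11037293998589348
pot rec [0.598  0.2607 0.0443] 0.016153144101963335
seal rec [0.6021 0.0802 0.0413] 0.042665517993270896
block rec [0.5999 0.1694 0.0382] 0.457299808195728
carton rec [ 0.6039 -0.0105  0.0393] 0.050352884399217146
carton top [0.4286 0.1613 0.0491] 0.5628920078437432
```

```bash
cat >> h.py <<'E'
def T(pose,P):
    x,y,yaw=pose[:3];c,s=np.cos(np.radians(yaw)),np.sin(np.radians(yaw));P=np.array(P,float)
    return np.c_[x+c*P[:,0]-s*P[:,1],y+s*P[:,0]+c*P[:,1],P[:,2]]
def rect(a,b,z,o=0): return [(sx*a/2,sy*b/2+o,z) for sx,sy in((1,1),(1,-1),(-1,-1),(-1,1))]
def circ(d,z,o=0): return [(d/2*np.cos(t),d/2*np.sin(t)+o,z) for t in np.linspace(0,2*np.pi,40)]
BOX=[rect(.118,.374,.046)]+[circ(.069,.044,.135),rect(.096,.060,.044,.045),circ(.054,.044,-.045),rect(.029,.048,.044,-.135)]
BLOCK=[rect(.052,.088,0),rect(.052,.088,.01)]
CART=[rect(.021,.040,0),rect(.021,.040,.047)]
POT=[circ(.052,0),circ(.061,.040)]
th=np.linspace(0,2*np.pi,40)
SEAL=[circ(.046,0),circ(.046,.019),[(0,.015*np.cos(t),.057+.022*np.sin(t)) for t in th]]
def overlay(n,items,fn,roi,f):
    x0,y0,x1,y1=roi;im=cv2.imread(f'pics/{n}0.png')[y0:y1,x0:x1];im=cv2.resize(im,None,fx=f,fy=f,interpolation=cv2.INTER_CUBIC)
    for pose,m in items:
        for L in m:
            p=(proj(n,T(pose,L))-(x0,y0)+.5)*f-.5
            cv2.polylines(im,[np.round(p*8).astype(int)],True,(0,255,0),1,cv2.LINE_AA,3)
    cv2.imwrite(fn,im)
E
cat > ov.py <<'E'
from h import *
import sys
tag=sys.argv[1]
from poses import *
it=[(box,BOX),(block,BLOCK),(cart,CART),(pot,POT),(seal,SEAL)]
overlay('scene',it,f'pics/so{tag}.png',(280,130,420,240),5.6)
overlay('top',it,f'pics/to{tag}.png',(240,150,445,260),3.9)
E
cat > poses.py <<'E'
box=(.601,.126,1.2)
block=(.442,.404,6)
cart=(.4286,.1613,92)
pot=(.419,.271,0)
seal=(.4296,.0458,0)
E
python3 ov.py 1
```

```text
(no output)
```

View pics/so1.png

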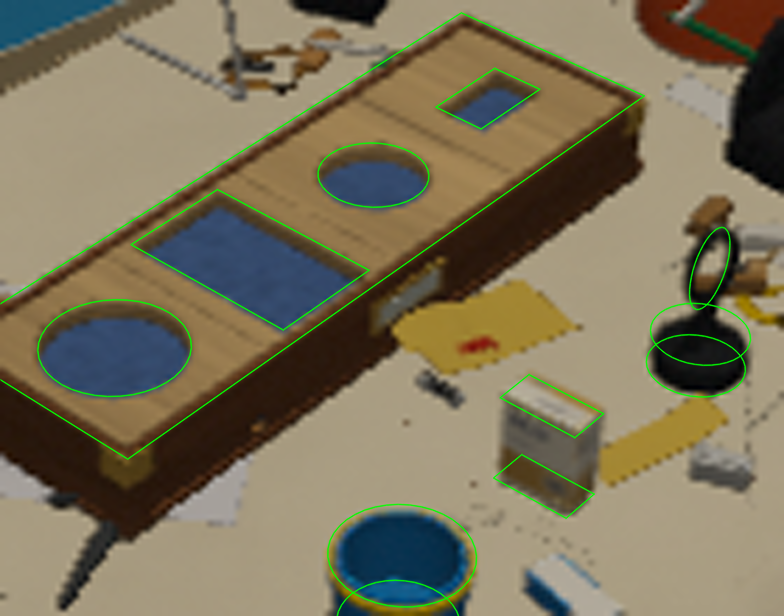

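View pics/to1.png

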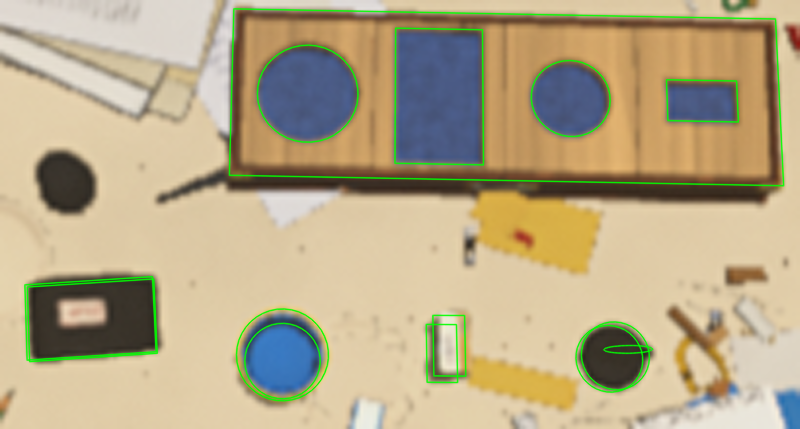

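The overlays match: the box rims, recesses, pot, carton and block outline agree in both views to about 1 px. The seal's ring is a little more broadside than drawn, so I'll use a yaw of about -12°. Next I'll check the obstacles: the knob and the tray.

```bash
sed -i 's/^seal=.*/seal=(.4296,.0458,-12)/' poses.py
cat > go.py <<'E'
# usage: go.py x y z yaw_of_tool_y(deg): prints shift in tool axes (mm) and rotation vector (rad) to get there
import sys
from h import *
from scipy.spatial.transform import Rotation as Ro
from station import r
np.set_printoptions(precision=4,suppress=True)
s=r.sense();R=np.array(s['ee_rot']);p=np.array(s['tcp_pos'])
print('t',round(s['time_s'],2),'tcp',p,'yaw_y',np.degrees(np.arctan2(R[1,1],R[0,1])).round(2),'J',np.round(s['joints'],1),'w',s['gripper_width'],'gf',s['gripper_force'],'F',s['wrist_force'])
for a in range(1,len(sys.argv),4):
    x,y,z,yaw=map(float,sys.argv[a:a+4])
    for h in(0,180):
        t=np.radians(yaw+h);yv=np.array([np.cos(t),np.sin(t),0]);zv=np.array([0,0,-1.])
        D=np.c_[np.cross(yv,zv),yv,zv]
        print((R.T@(np.array([x,y,z])-p)*1000).round(1),Ro.from_matrix(R.T@D).as_rotvec().round(3))
E
python3 - <<'E'
from h import *
np.set_printoptions(precision=4,suppress=True)
f=lambda p,n:px2crop(n,np.array(p))
for k,s,t in [('knob',(152,395),(59,181)),('trayL',(65,85),f((300,116),'top')),('trayR',f((322,130),'scene'),f((410,122),'top'))]: print(k,*tri(s,t))
E
python3 go.py .442 .404 .15 6
```

```text
knob [0.5336 0.425  0.0271] 0.35990479091697125
trayL [0.7304 0.3177 0.1217] 2.4373574019508624
trayR [0.7534 0.0165 0.0486] 0.26347072322573695
t 0.1 tcp [ 0.1676 -0.6015  0.2166] yaw_y 105.56 J [-59.6  22.1   0.4  -0.  -68.4 -14.8] w 1.004049244383448 gf 0.0 F [-0.2784 -0.3828 -0.1681]
[-534.1  894.9   68.3] [ 0.001 -0.002  1.738]
[-534.1  894.9   68.3] [ 0.002  0.001 -1.404]
```

Call:
move_arm(
  series=[
    {"grip":1,"xyz":[-433,503,16],"angular":[0,0,-0.7]},
    {"grip":1,"xyz":[-433,503,16],"angular":[0,0,-0.7]},
    {"grip":1,"xyz":[-433,503,16],"angular":[0,0,-0.7]},
    {"grip":1,"xyz":[-433,503,16],"angular":[0,0,-0.7]},
    {"grip":1,"xyz":[-433,503,16],"angular":[0,0,-0.7]},
    {"grip":1,"xyz":[-433,503,16],"angular":[0,0,-0.7]},
    {"grip":1,"xyz":[-433,503,16],"angular":[0,0,-0.7]},
    {"grip":1,"xyz":[-433,503,16],"angular":[0,0,-0.7]},
    {"grip":1,"xyz":[-433,503,16],"angular":[0,0,-0.7]},
    {"grip":1,"xyz":[-433,503,16],"angular":[0,0,-0.7]},
  ],
)

```text
time_s: 1.1
tcp_pos: [0.3804, -0.1475, 0.2055]
ee_rot: [[-0.564, -0.826, 0.0], [-0.826, 0.564, 0.0], [-0.0, -0.0, -1.0]]
wrist_force: [1.3, -0.7, 0.8]
gripper_width: 0.995
gripper_force: 0.0
```

```bash
python3 go.py .442 .404 .13 6
```

```text
t 1.1 tcp [ 0.3804 -0.1475  0.2055] yaw_y 145.69 J [  1.9   0.9 -28.7  -0.  -60.4 -36.2] w 0.9949459047530096 gf 0.0 F [ 1.343  -0.6566  0.8171]
[-490.3  260.1   75.6] [0.    0.    2.438]
[-490.3  260.1   75.6] [-0.     0.    -0.704]
```

Call:
move_arm(
  series=[
    {"grip":1,"xyz":[-490,260,76],"angular":[0,0,-0.704]},
    {"grip":1,"xyz":[-490,260,76],"angular":[0,0,-0.704]},
    {"grip":1,"xyz":[-490,260,76],"angular":[0,0,-0.704]},
    {"grip":1,"xyz":[-490,260,76],"angular":[0,0,-0.704]},
    {"grip":1,"xyz":[-490,260,76],"angular":[0,0,-0.704]},
    {"grip":1,"xyz":[-490,260,76],"angular":[0,0,-0.704]},
    {"grip":1,"xyz":[-490,260,76],"angular":[0,0,-0.704]},
    {"grip":1,"xyz":[-490,260,76],"angular":[0,0,-0.704]},
    {"grip":1,"xyz":[-490,260,76],"angular":[0,0,-0.704]},
    {"grip":1,"xyz":[-490,260,76],"angular":[0,0,-0.704]},
  ],
)

```text
time_s: 2.1
tcp_pos: [0.4348, 0.3446, 0.137]
ee_rot: [[0.105, -0.994, -0.001], [-0.994, -0.105, -0.001], [0.001, 0.001, -1.0]]
wrist_force: [1.0, 0.1, 0.8]
gripper_width: 0.997
gripper_force: 0.0
```

```bash
python3 go.py .442 .404 .13 6
```

```text
t 2.1 tcp [0.4348 0.3446 0.137 ] yaw_y -173.95 J [ 55.1  19.4 -16.   -0.  -54.6 -49.1] w 0.9966831834594609 gf 0.0 F [0.952  0.1371 0.8221]
[-58.3 -13.4   6.9] [ 0.001  0.001 -3.141]
[-58.3 -13.4   6.9] [ 0.001 -0.001  0.001]
```

Call:
move_arm(
  series=[
    {"grip":1,"xyz":[-58,-13,7],"angular":[0,0,0]},
    {"grip":1,"xyz":[-58,-13,7],"angular":[0,0,0]},
    {"grip":1,"xyz":[-58,-13,7],"angular":[0,0,0]},
    {"grip":1,"xyz":[-58,-13,7],"angular":[0,0,0]},
    {"grip":1,"xyz":[-58,-13,7],"angular":[0,0,0]},
  ],
)

```text
time_s: 2.6
tcp_pos: [0.4419, 0.4002, 0.131]
ee_rot: [[0.104, -0.995, -0.0], [-0.995, -0.104, -0.0], [0.0, 0.0, -1.0]]
wrist_force: [-0.2, 0.0, 0.1]
gripper_width: 0.999
gripper_force: 0.0
```

```bash
python3 - <<'E'
from station import r
import cv2
c=r.capture('scene'); im=c['img'][190:310,250:380,::-1]; cv2.imwrite('pics/chk1.png',cv2.resize(im,None,fx=4.5,fy=4.5,interpolation=cv2.INTER_CUBIC))
E
python3 go.py .442 .404 .042 6
```

```text
t 2.65 tcp [0.4421 0.4003 0.1312] yaw_y -174.06 J [ 57.7  23.5 -10.6  -0.  -56.  -51.8] w 0.9960461491584702 gf 0.0 F [0.5744 0.7775 0.0705]
[-3.7 -0.3 89.2] [0.   0.   3.14]
[-3.7 -0.3 89.2] [-0.     0.    -0.001]
```

View pics/chk1.png

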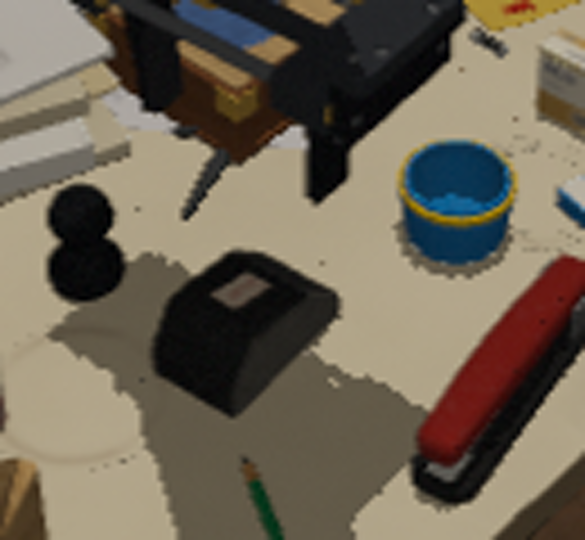

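The block stamp stands at about (245,330) in the crop, with the fingers above it and clear of the knob at (85,245). Next I go down and close.

Call:
move_arm(
  series=[
    {"grip":1,"xyz":[-4,0,45],"angular":[0,0,0]},
    {"grip":1,"xyz":[-4,0,75],"angular":[0,0,0]},
    {"grip":1,"xyz":[-4,0,92],"angular":[0,0,0]},
    {"grip":1,"xyz":[-4,0,92],"angular":[0,0,0]},
    {"grip":0.3,"xyz":[-4,0,92],"angular":[0,0,0]},
    {"grip":0.3,"xyz":[-4,0,92],"angular":[0,0,0]},
    {"grip":0.3,"xyz":[-4,0,92],"angular":[0,0,0]},
    {"grip":0.3,"xyz":[-4,0,92],"angular":[0,0,0]},
    {"grip":0.3,"xyz":[-4,0,92],"angular":[0,0,0]},
    {"grip":0.3,"xyz":[-4,0,92],"angular":[0,0,0]},
  ],
)

```text
time_s: 3.65
tcp_pos: [0.4417, 0.4059, 0.0389]
ee_rot: [[0.105, -0.994, 0.0], [-0.994, -0.105, 0.0], [-0.0, -0.0, -1.0]]
wrist_force: [-0.3, 0.9, 0.2]
gripper_width: 0.542
gripper_force: 0.0
```

```bash
python3 go.py .442 .404 .039 6 .6 .171 .17 91.2
```

```text
t 3.65 tcp [0.4417 0.4059 0.0389] yaw_y -173.98 J [ 58.   29.9 -15.4  -0.  -44.6 -52. ] w 0.5416646201694111 gf 0.0 F [-0.2993  0.9152  0.1687]
[ 1.9 -0.1 -0.1] [-0.001 -0.    -3.141]
[ 1.9 -0.1 -0.1] [-0.  0.  0.]
[ 250.1 -132.9 -131.1] [0.    0.001 1.655]
[ 250.1 -132.9 -131.1] [-0.001  0.    -1.487]
```

Call:
move_arm(
  series=[
    {"grip":0,"xyz":[0,0,0],"angular":[0,0,0]},
    {"grip":0,"xyz":[0,0,0],"angular":[0,0,0]},
    {"grip":0,"xyz":[0,0,0],"angular":[0,0,0]},
    {"grip":0,"xyz":[0,0,0],"angular":[0,0,0]},
    {"grip":0,"xyz":[0,0,0],"angular":[0,0,0]},
  ],
)

```text
time_s: 4.15
tcp_pos: [0.4416, 0.4058, 0.0386]
ee_rot: [[0.105, -0.994, -0.0], [-0.994, -0.105, -0.0], [0.0, 0.0, -1.0]]
wrist_force: [0.5, 1.1, -0.7]
gripper_width: 0.08
gripper_force: 0.0
```

Run:
```python
from station import r
import cv2,numpy as np
a=r.capture('scene')['img'][190:310,250:380,::-1]; b=r.capture('top')['img'][180:280,210:320,::-1]
a=cv2.resize(a,(520,480),interpolation=cv2.INTER_CUBIC);b=cv2.resize(b,(280,254),interpolation=cv2.INTER_CUBIC)
o=np.zeros((480,800,3),np.uint8);o[:,:520]=a;o[:254,520:]=b;cv2.imwrite('pics/chk2.png',o)
```

```text
(no output)
```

View pics/chk2.png

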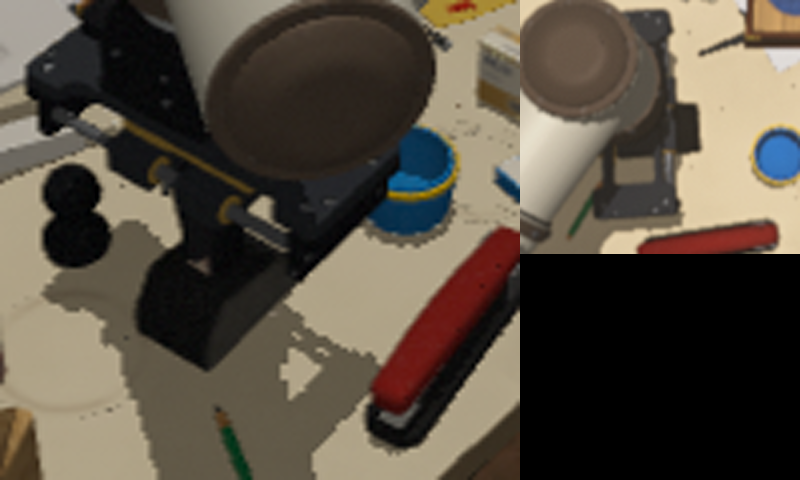

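```bash
python3 go.py .442 .404 .039 6
python3 - <<'E'
from station import r
from h import *
im=r.capture('scene')['img'][:,:,::-1].copy()
x0,y0,f=270,205,8
im=cv2.resize(im[y0:y0+90,x0:x0+95],None,fx=f,fy=f,interpolation=cv2.INTER_CUBIC)
im=cv2.convertScaleAbs(im,alpha=2.2,beta=25)
import math
def dr(L,c,cl):
    p=(proj('scene',L)-(x0,y0)+.5)*f-.5
    cv2.polylines(im,[np.round(p).astype(int)],cl,c,1)
pose=(.4416,.4058,6)
for w,c in((.0035,(0,0,255)),(.0235,(255,255,0))):
  for s in(1,-1):
    dr(T(pose,[(s*w,-.0095,.0136),(s*w,.0095,.0136),(s*w,.0095,.06),(s*w,-.0095,.06)]),c,True)
for L in [rect(.052,.088,0)]: dr(T((.442,.404,6),L),(0,255,0),True)
cv2.imwrite('pics/chk3.png',im)
E
```

```text
t 4.25 tcp [0.4416 0.4058 0.0386] yaw_y -173.98 J [ 58.   29.9 -15.5  -0.  -44.6 -52. ] w 0.03167015665445964 gf 0.0 F [-0.2613  0.6773 -0.5761]
[ 1.8 -0.2 -0.4] [ 0.     0.    -3.141]
[ 1.8 -0.2 -0.4] [ 0. -0.  0.]
```

View pics/chk3.png

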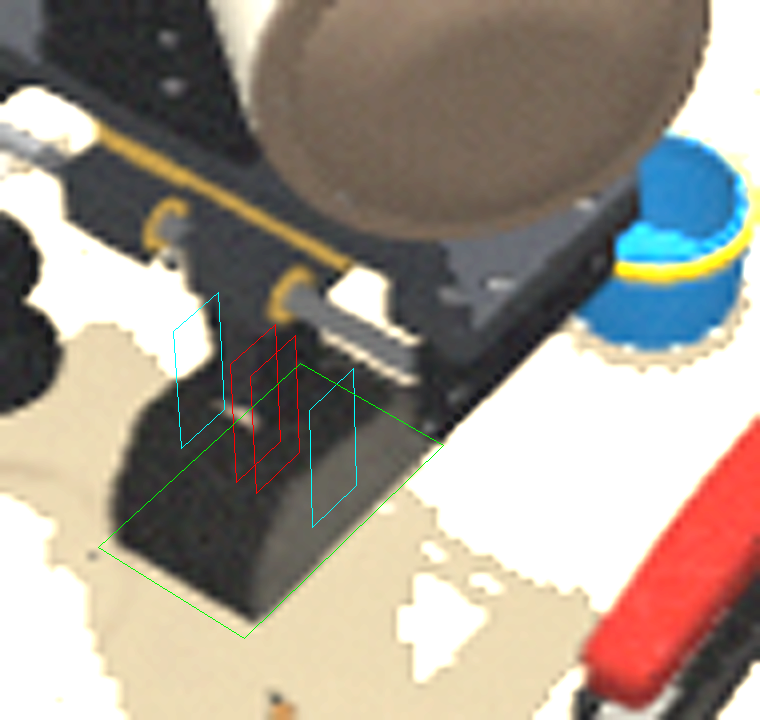

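The fingers read nearly shut with no force, yet the block hasn't moved. I'll lift and look.

Call:
move_arm(
  series=[
    {"grip":0,"xyz":[0,0,-20],"angular":[0,0,0]},
    {"grip":0,"xyz":[0,0,-45],"angular":[0,0,0]},
    {"grip":0,"xyz":[0,0,-70],"angular":[0,0,0]},
    {"grip":0,"xyz":[0,0,-80],"angular":[0,0,0]},
    {"grip":0,"xyz":[0,0,-80],"angular":[0,0,0]},
  ],
)

```text
time_s: 4.8
tcp_pos: [0.4421, 0.4065, 0.1201]
ee_rot: [[0.105, -0.994, 0.002], [-0.994, -0.105, 0.003], [-0.003, -0.002, -1.0]]
wrist_force: [0.3, -0.2, -0.3]
gripper_width: 0.0
gripper_force: 0.0
```

Run:
```python
from station import r
import cv2,numpy as np
a=r.capture('scene')['img'][180:310,250:380,::-1]; b=r.capture('top')['img'][180:280,210:320,::-1]
a=cv2.resize(a,(520,520),interpolation=cv2.INTER_CUBIC);b=cv2.resize(b,(280,254),interpolation=cv2.INTER_CUBIC)
o=np.zeros((520,800,3),np.uint8);o[:,:520]=a;o[:254,520:]=b;cv2.imwrite('pics/chk4.png',cv2.convertScaleAbs(o,alpha=1.8,beta=15))
```

```text
(no output)
```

View pics/chk4.png

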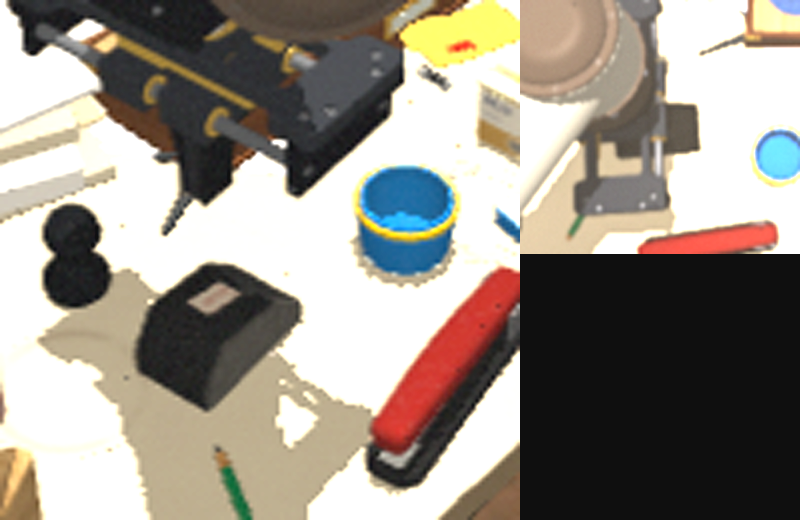

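Run:
```python
from h import *
for z in(.08,.09,.095,.1,.11,.12,.13): print(z,(proj('scene',[(.4421,.4065,z)])[0]-(250,180)+.5)*4-.5)
for y in (.39,.3,.2): print(y,(proj('scene',[(.4421,y,.095)])[0]-(250,180)+.5)*4-.5)
```

```text
0.08 [208.30689297 248.45441647]
0.09 [207.71421668 235.00531772]
0.095 [207.41491725 228.21294281]
0.1 [207.11361764 221.37474995]
0.11 [206.50493842 207.55907205]
0.12 [205.88801744 193.55454644]
0.13 [205.26268889 179.35733587]
0.39 [229.71760099 212.2612384 ]
0.3 [344.57869877 130.09952405]
0.2 [460.08977177  47.4579928 ]
```

```bash
python3 - <<'E'
from h import *
for z in(.1,.106,.115,.125,.131,.14):
  P=T((.4421,.4003,6),[(-.0435,.0095,z),(-.0435,-.0095,z),(-.0585,.0095,z),(-.0585,-.0095,z)])
  print(z,((proj('scene',P)-(250,190)+.5)*4.5-.5).round(0).tolist())
E
python3 - <<'E'
import cv2
a=cv2.imread('pics/chk1.png')[60:280,180:480]
cv2.imwrite('pics/chk1b.png',cv2.convertScaleAbs(cv2.resize(a,None,fx=2.5,fy=2.5),alpha=2,beta=20))
E
```

```text
0.1 [[304.0, 250.0], [329.0, 226.0], [330.0, 265.0], [355.0, 241.0]]
0.106 [[303.0, 241.0], [329.0, 217.0], [330.0, 255.0], [355.0, 231.0]]
0.115 [[303.0, 226.0], [329.0, 203.0], [330.0, 241.0], [356.0, 217.0]]
0.125 [[303.0, 211.0], [329.0, 187.0], [330.0, 225.0], [356.0, 201.0]]
0.131 [[303.0, 201.0], [329.0, 177.0], [330.0, 215.0], [356.0, 192.0]]
0.14 [[303.0, 186.0], [329.0, 163.0], [330.0, 201.0], [356.0, 177.0]]
```

View pics/chk1b.png

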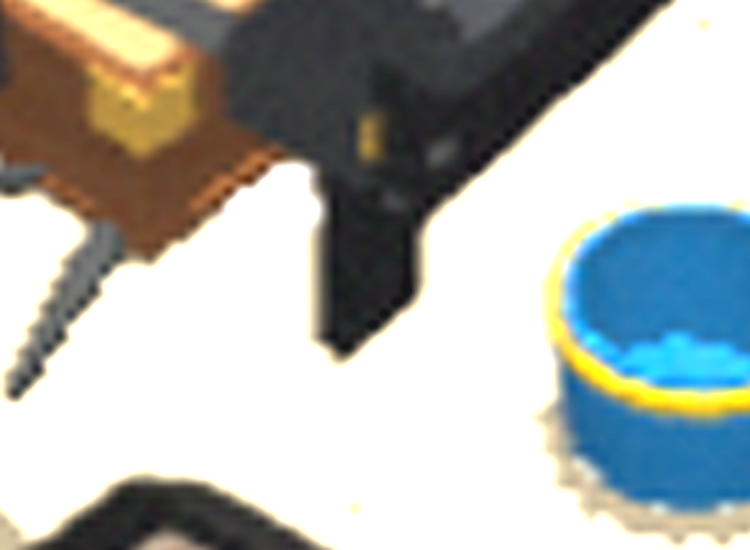

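The fingertips look about 25–30 mm higher than the stated tool frame: they appear at or slightly above the reported TCP height, which explains the empty close above the block's top. I'll check it with a gentle touch on bare desk between the block and the pot.

Call:
move_arm(
  series=[
    {"grip":0,"xyz":[40,5,0],"angular":[0,0,0]},
    {"grip":0,"xyz":[73,10,0],"angular":[0,0,0]},
    {"grip":0,"xyz":[73,10,0],"angular":[0,0,0]},
    {"grip":0,"xyz":[73,10,40],"angular":[0,0,0]},
    {"grip":0,"xyz":[73,10,70],"angular":[0,0,0]},
    {"grip":0,"xyz":[73,10,82],"angular":[0,0,0]},
    {"grip":0,"xyz":[73,10,86],"angular":[0,0,0]},
    {"grip":0,"xyz":[73,10,90],"angular":[0,0,0]},
    {"grip":0,"xyz":[73,10,90],"angular":[0,0,0]},
  ],
)

```text
time_s: 5.8
tcp_pos: [0.4397, 0.3327, 0.0291]
ee_rot: [[0.105, -0.994, 0.001], [-0.994, -0.105, 0.001], [-0.001, -0.001, -1.0]]
wrist_force: [-0.4, -0.4, 0.6]
gripper_width: 0.003
gripper_force: 0.0
```

Call:
move_arm(
  series=[
    {"grip":0,"xyz":[0,0,4],"angular":[0,0,0]},
    {"grip":0,"xyz":[0,0,6],"angular":[0,0,0]},
    {"grip":0,"xyz":[0,0,8],"angular":[0,0,0]},
    {"grip":0,"xyz":[0,0,8],"angular":[0,0,0]},
  ],
)

```text
time_s: 6.2
tcp_pos: [0.4393, 0.332, 0.0206]
ee_rot: [[0.105, -0.995, -0.0], [-0.995, -0.105, -0.0], [0.0, 0.0, -1.0]]
wrist_force: [0.3, 0.3, 0.8]
gripper_width: -0.0
gripper_force: 0.0
```

Call:
move_arm(
  series=[
    {"grip":0,"xyz":[0,0,4],"angular":[0,0,0]},
    {"grip":0,"xyz":[0,0,8],"angular":[0,0,0]},
    {"grip":0,"xyz":[0,0,12],"angular":[0,0,0]},
    {"grip":0,"xyz":[0,0,15],"angular":[0,0,0]},
    {"grip":0,"xyz":[0,0,15],"angular":[0,0,0]},
  ],
)

```text
time_s: 6.7
tcp_pos: [0.439, 0.3318, 0.005]
ee_rot: [[0.105, -0.994, -0.001], [-0.994, -0.105, -0.001], [0.001, 0.001, -1.0]]
wrist_force: [0.6, 0.0, -0.2]
gripper_width: 0.003
gripper_force: 0.0
```

Run:
```python
from station import r
from h import *
s=r.sense();print(s['tcp_pos'])
im=r.capture('scene')['img'][:,:,::-1].copy()
x0,y0,f=285,205,8
im=cv2.resize(im[y0:y0+75,x0:x0+95],None,fx=f,fy=f,interpolation=cv2.INTER_CUBIC)
im=cv2.convertScaleAbs(im,alpha=2.2,beta=25)
p=s['tcp_pos']
for z,c in((0,(0,0,255)),(.03,(0,160,0))):
  q=(proj('scene',T((p[0],p[1],6),rect(.03,.019,z)))-(x0,y0)+.5)*f-.5
  cv2.polylines(im,[np.round(q).astype(int)],True,c,1)
cv2.imwrite('pics/chk5.png',im)
```

```text
[0.4390447 0.3317924 0.0049598]
```

View pics/chk5.png

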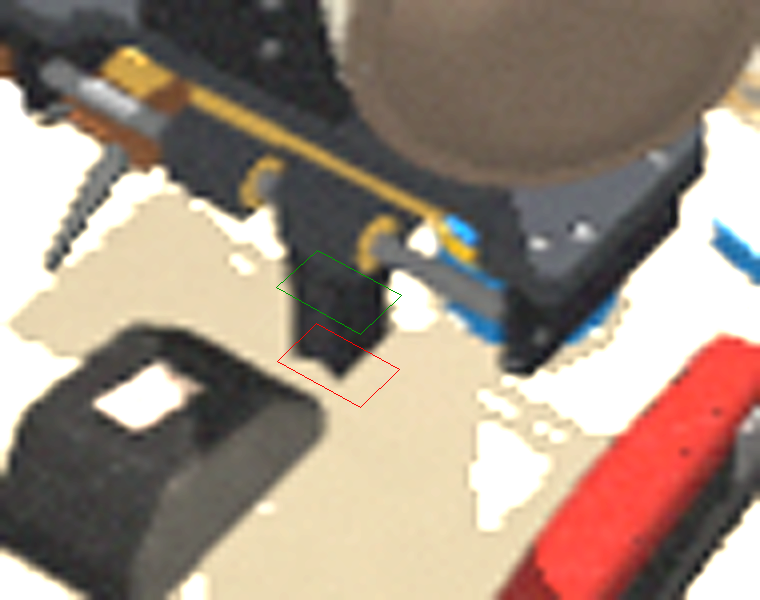

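The closed fingers end around (340,378), a few mm above the desk, with the TCP reading 5 mm. So the tips really are about level with the TCP. I'll feel for the desk.

Call:
move_arm(
  series=[
    {"grip":0,"xyz":[0,0,2],"angular":[0,0,0]},
    {"grip":0,"xyz":[0,0,4],"angular":[0,0,0]},
    {"grip":0,"xyz":[0,0,5],"angular":[0,0,0]},
    {"grip":0,"xyz":[0,0,5],"angular":[0,0,0]},
  ],
)

```text
time_s: 7.15
tcp_pos: [0.4393, 0.332, 0.0005]
ee_rot: [[0.105, -0.994, -0.0], [-0.994, -0.105, -0.0], [0.0, 0.0, -1.0]]
wrist_force: [-0.1, 0.0, -0.1]
gripper_width: 0.005
gripper_force: 0.0
```

Call:
move_arm(
  series=[
    {"grip":0,"xyz":[0,0,2],"angular":[0,0,0]},
    {"grip":0,"xyz":[0,0,3],"angular":[0,0,0]},
    {"grip":0,"xyz":[0,0,3],"angular":[0,0,0]},
  ],
)

```text
time_s: 7.45
tcp_pos: [0.4392, 0.332, -0.0026]
ee_rot: [[0.105, -0.995, -0.0], [-0.995, -0.105, -0.0], [0.0, 0.0, -1.0]]
wrist_force: [0.1, -0.1, -0.9]
gripper_width: 0.006
gripper_force: 0.0
```

Call:
move_arm(
  series=[
    {"grip":0,"xyz":[0,0,1.5],"angular":[0,0,0]},
    {"grip":0,"xyz":[0,0,2.5],"angular":[0,0,0]},
    {"grip":0,"xyz":[0,0,2.5],"angular":[0,0,0]},
  ],
)

```text
time_s: 7.75
tcp_pos: [0.4394, 0.3322, -0.0045]
ee_rot: [[0.105, -0.994, 0.0], [-0.994, -0.105, -0.0], [0.0, -0.0, -1.0]]
wrist_force: [-1.6, -0.9, 3.2]
gripper_width: 0.003
gripper_force: 1.6
```

Contact comes at a TCP reading of -4.3 mm, so the tips stand 4.3 mm above the reported TCP, and I'll correct every height by that. Next I'll refine the object poses by fitting silhouettes to the first pictures.

Call:
move_arm(
  series=[
    {"grip":0.5,"xyz":[0,0,-40],"angular":[0,0,0]},
    {"grip":1,"xyz":[0,0,-85],"angular":[0,0,0]},
    {"grip":1,"xyz":[0,0,-105],"angular":[0,0,0]},
    {"grip":1,"xyz":[-35,0,-105],"angular":[0,0,0]},
    {"grip":1,"xyz":[-69,-10,-105],"angular":[0,0,0]},
    {"grip":1,"xyz":[-69,-10,-105],"angular":[0,0,0]},
    {"grip":1,"xyz":[-69,-10,-105],"angular":[0,0,0]},
    {"grip":1,"xyz":[-69,-10,-105],"angular":[0,0,0]},
    {"grip":1,"xyz":[-69,-10,-105],"angular":[0,0,0]},
    {"grip":1,"xyz":[-69,-10,-105],"angular":[0,0,0]},
  ],
)

```text
time_s: 8.75
tcp_pos: [0.442, 0.401, 0.1002]
ee_rot: [[0.104, -0.995, -0.0], [-0.995, -0.104, -0.0], [0.0, 0.0, -1.0]]
wrist_force: [0.8, -0.0, 0.1]
gripper_width: 0.829
gripper_force: 0.0
```

```bash
cat > fit.py <<'E'
from h import *
from scipy.optimize import minimize
I={n:cv2.imread(f'pics/{n}0.png') for n in C}
def hullmask(n,P,roi,f=8):
    x0,y0,x1,y1=roi; p=(proj(n,P)-(x0,y0)+.5)*f-.5
    m=np.zeros(((y1-y0)*f,(x1-x0)*f),np.float32); cv2.fillConvexPoly(m,cv2.convexHull(np.round(p).astype(np.int32)),1.)
    return cv2.resize(m,(x1-x0,y1-y0),interpolation=cv2.INTER_AREA)
def fit(model,x0,soft,pad,step):
    rois={};tg={}
    for n in C:
        c=proj(n,model(x0));a=np.floor(c.min(0)-pad).astype(int);b=np.ceil(c.max(0)+pad).astype(int)
        rois[n]=(*a,*b);tg[n]=soft(n,I[n][a[1]:b[1],a[0]:b[0]].astype(np.float32))
    cost=lambda v:sum(((hullmask(n,model(v),rois[n])-tg[n])**2).sum() for n in C)
    best=None
    s=np.vstack([x0]+[np.array(x0)+np.eye(len(x0))[i]*step[i] for i in range(len(x0))])
    q=minimize(cost,x0,method='Nelder-Mead',options=dict(initial_simplex=s,maxiter=600,xatol=1e-5,fatol=1e-3))
    print(np.round(q.x,4),'cost',round(cost(x0),1),'->',round(q.fun,1),{n:tg[n].sum().round(0) for n in C})
dark=lambda n,a:np.clip((95-a.max(2))/45,0,1)
desk=lambda n,a:np.clip((np.linalg.norm(a-np.median(a.reshape(-1,3),0),axis=2)-25)/50,0,1)
blue=lambda n,a:np.clip((a.max(2)-a.min(2)-90)/60,0,1)
print('block x y yaw topx topy'); fit(lambda v:T(v,rect(.052,.088,0)+rect(.052,.088,.008)+rect(v[3],v[4],.046)),[.442,.404,6,.03,.06],dark,2,[.004,.004,3,.01,.01])
print('pot x y z0'); fit(lambda v:T([v[0],v[1],0],np.array(circ(.052,0)+circ(.061,.040))+[0,0,v[2]]),[.419,.271,0],blue,2,[.004,.004,.004])
print('carton x y yaw z0'); fit(lambda v:T(v,np.array(rect(.021,.040,0)+rect(.021,.040,.047))+[0,0,v[3]]),[.4286,.1613,92,0],desk,2,[.003,.003,4,.003])
print('seal foot, ring: x y yaw')
def seal(v): return T(v,SEAL[0]+SEAL[1])
E
cat >> fit.py <<'E'
def sealcost(v):
    c=0
    for n,roi in(('scene',(393,165,420,205)),('top',(380,225,412,255))):
        m=hullmask(n,T(v,circ(.046,0)+circ(.046,.019)),roi)
        o=[(sx*.003,.015*np.cos(t),.057+.022*np.sin(t)) for t in th for sx in(1,-1)]
        i=[(sx*.003,.009*np.cos(t),.057+.016*np.sin(t)) for t in th for sx in(1,-1)]
        h1=hullmask(n,T(v,[p for p in i if p[0]>0]),roi);h2=hullmask(n,T(v,[p for p in i if p[0]<0]),roi)
        neck=hullmask(n,T(v,circ(.012,.019)+circ(.008,.036)),roi)
        m=np.maximum(np.maximum(m,neck),hullmask(n,T(v,o),roi)-np.minimum(h1,h2))
        x0,y0,x1,y1=roi;c+=((m-dark(n,I[n][y0:y1,x0:x1].astype(np.float32)))**2).sum()
    return c
for yaw in(-60,-40,-25,-12,0,15,30,60):
    q=minimize(sealcost,[.4296,.0458,yaw],method='Nelder-Mead',options=dict(initial_simplex=[[.4296,.0458,yaw],[.4336,.0458,yaw],[.4296,.0498,yaw],[.4296,.0458,yaw+8]]))
    print(np.round(q.x,4),round(q.fun,2))
E
python3 fit.py; python3 go.py .442 .402 .009 6
```

```text
block x y yaw topx topy
[0.4437 0.4015 8.0727 0.0383 0.0374] cost 344.0 -> 259.0 {'scene': np.float32(909.0), 'top': np.float32(422.0)}
pot x y z0
[ 0.4752  0.2748 -0.565 ] cost 784.5 -> 47.2 {'scene': np.float32(44.0), 'top': np.float32(149.0)}
carton x y yaw z0
[ 4.2800e-01  1.5910e-01  9.4075e+01 -1.5000e-03] cost 156.6 -> 137.6 {'scene': np.float32(317.0), 'top': np.float32(129.0)}
seal foot, ring: x y yaw
[  0.4294   0.0437 -14.1212] 143.53
[  0.4295   0.0438 -20.6774] 143.37
[  0.4297   0.0437 -16.217 ] 143.39
[  0.4295   0.0435 -12.483 ] 142.71
[  0.4297   0.0436 -16.2419] 143.16
[  0.4295   0.0435 -15.3384] 143.59
[4.29800e-01 4.31000e-02 7.79936e+01] 153.01
[4.29600e-01 4.26000e-02 7.28824e+01] 155.99
t 8.75 tcp [0.442  0.401  0.1002] yaw_y -174.02 J [ 57.7  25.4 -12.5  -0.  -52.1 -51.8] w 0.8290847194079518 gf 0.0 F [ 0.7877 -0.0024  0.1472]
[-1.  -0.1 91.2] [-0.    -0.     3.141]
[-1.  -0.1 91.2] [ 0. -0. -0.]
```

Call:
move_arm(
  series=[
    {"grip":1,"xyz":[-1,-1,0],"angular":[0,0,-0.02]},
    {"grip":1,"xyz":[-1,-1,40],"angular":[0,0,-0.02]},
    {"grip":1,"xyz":[-1,-1,75],"angular":[0,0,-0.02]},
    {"grip":1,"xyz":[-1,-1,91],"angular":[0,0,-0.02]},
    {"grip":1,"xyz":[-1,-1,91],"angular":[0,0,-0.02]},
    {"grip":0.3,"xyz":[-1,-1,91],"angular":[0,0,-0.02]},
    {"grip":0.3,"xyz":[-1,-1,91],"angular":[0,0,-0.02]},
    {"grip":0.3,"xyz":[-1,-1,91],"angular":[0,0,-0.02]},
    {"grip":0.3,"xyz":[-1,-1,91],"angular":[0,0,-0.02]},
    {"grip":0.3,"xyz":[-1,-1,91],"angular":[0,0,-0.02]},
  ],
)

```text
time_s: 9.75
tcp_pos: [0.4431, 0.4032, 0.0098]
ee_rot: [[0.125, -0.992, 0.001], [-0.992, -0.125, 0.001], [-0.001, -0.001, -1.0]]
wrist_force: [0.4, 0.4, 0.2]
gripper_width: 0.632
gripper_force: 0.0
```

```bash
python3 go.py
python3 - <<'E'
import re
src=open('fit.py').read().split("print('block")[0]
exec(src)
blue=lambda n,a:np.clip((np.maximum(a[...,0]-a[...,2],np.minimum(a[...,1],a[...,2])-a[...,0]-70)-15)/40,0,1)
fit(lambda v:T([v[0],v[1],0],np.array(circ(.052,0)+circ(.061,.040))+[0,0,v[2]]),[.419,.271,0],blue,1,[.004,.004,.004])
desk2=lambda n,a:blue(n,a)
# recess blue floors, x y of box and yaw, from linings' centroids
for k,d,c in(('pot',.069,(.598,.2607)),('seal',.054,(.602,.081)),):
    def m(v):return T([v[0],v[1],0],circ(d,.044))
    fit(m,list(c),lambda n,a:np.clip((a[...,0]-a[...,2]+20)/30,0,1),1,[.004,.004])
E
```

```text
t 9.75 tcp [0.4431 0.4032 0.0098] yaw_y -172.84 J [ 57.8  32.1 -16.9  -0.  -41.  -50.6] w 0.6315552420966991 gf 0.0 F [0.3724 0.4066 0.2285]
[ 0.4206  0.2669 -0.0048] cost 250.3 -> 235.9 {'scene': np.float32(470.0), 'top': np.float32(299.0)}
[0.5972 0.2623] cost 111.5 -> 100.8 {'scene': np.float32(294.0), 'top': np.float32(463.0)}
[0.5997 0.0835] cost 92.6 -> 75.7 {'scene': np.float32(123.0), 'top': np.float32(272.0)}
```

Call:
move_arm(
  series=[
    {"grip":0.2,"xyz":[0,0,0],"angular":[0,0,0]},
    {"grip":0.2,"xyz":[0,0,0],"angular":[0,0,0]},
    {"grip":0.2,"xyz":[0,0,0],"angular":[0,0,0]},
    {"grip":0.2,"xyz":[0,0,0],"angular":[0,0,0]},
  ],
)

```text
time_s: 10.15
tcp_pos: [0.4431, 0.4031, 0.0097]
ee_rot: [[0.125, -0.992, 0.0], [-0.992, -0.125, 0.0], [-0.0, -0.0, -1.0]]
wrist_force: [-0.9, -0.7, 4.7]
gripper_width: 0.589
gripper_force: 30.0
```

Call:
move_arm(
  series=[
    {"grip":0.2,"xyz":[0,0,-15],"angular":[0,0,0]},
    {"grip":0.2,"xyz":[0,0,-45],"angular":[0,0,0]},
    {"grip":0.2,"xyz":[0,0,-85],"angular":[0,0,0]},
    {"grip":0.2,"xyz":[0,0,-120],"angular":[0,0,0]},
    {"grip":0.2,"xyz":[0,0,-120],"angular":[0,0,0]},
    {"grip":0.2,"xyz":[0,0,-120],"angular":[0,0,0]},
  ],
)

```text
time_s: 10.75
tcp_pos: [0.4424, 0.4026, 0.1287]
ee_rot: [[0.124, -0.992, -0.001], [-0.992, -0.124, 0.0], [-0.001, 0.001, -1.0]]
wrist_force: [-0.1, -0.4, -3.8]
gripper_width: 0.593
gripper_force: 30.0
```

```bash
python3 go.py .600 .171 .13 91.2
```

```text
t 10.75 tcp [0.4424 0.4026 0.1287] yaw_y -172.88 J [ 57.8  23.8 -10.4  -0.1 -55.8 -50.6] w 0.5927943192679601 gf 29.98696883849334 F [-0.0967 -0.3735 -3.7935]
[ 249.3 -127.7   -1.5] [ 0.001 -0.     1.674]
[ 249.3 -127.7   -1.5] [ 0.     0.001 -1.468]
```

Call:
move_arm(
  series=[
    {"grip":0.2,"xyz":[25,-13,-3],"angular":[0,0,0.15]},
    {"grip":0.2,"xyz":[50,-26,-3],"angular":[0,0,0.3]},
    {"grip":0.2,"xyz":[75,-38,-3],"angular":[0,0,0.44]},
    {"grip":0.2,"xyz":[100,-51,-3],"angular":[0,0,0.58]},
    {"grip":0.2,"xyz":[125,-64,-3],"angular":[0,0,0.72]},
    {"grip":0.2,"xyz":[150,-77,-3],"angular":[0,0,0.87]},
    {"grip":0.2,"xyz":[175,-90,-3],"angular":[0,0,1.02]},
    {"grip":0.2,"xyz":[200,-102,-3],"angular":[0,0,1.17]},
    {"grip":0.2,"xyz":[225,-115,-3],"angular":[0,0,1.32]},
    {"grip":0.2,"xyz":[249,-128,-3],"angular":[0,0,1.46]},
  ],
)

```text
time_s: 11.75
tcp_pos: [0.5999, 0.17, 0.1289]
ee_rot: [[-0.974, -0.227, -0.005], [-0.227, 0.974, -0.002], [0.006, -0.001, -1.0]]
wrist_force: [0.9, 1.0, -1.8]
gripper_width: 0.592
gripper_force: 30.0
```

```bash
python3 go.py .600 .171 .075 91.2
```

```text
t 11.75 tcp [0.5999 0.17   0.1289] yaw_y 103.12 J [  30.6   26.2   -6.4   -0.1  -57.8 -107.5] w 0.5921997453558737 gf 29.979395747068338 F [ 0.9417  0.9946 -1.7748]
[-0.7  1.  53.9] [-0.001 -0.006  0.208]
[-0.7  1.  53.9] [ 0.008 -0.002 -2.933]
```

Call:
move_arm(
  series=[
    {"grip":0.2,"xyz":[-1,1,10],"angular":[0,0,0.14]},
    {"grip":0.2,"xyz":[-1,1,30],"angular":[0,0,0.208]},
    {"grip":0.2,"xyz":[-1,1,54],"angular":[0,0,0.208]},
    {"grip":0.2,"xyz":[-1,1,64],"angular":[0,0,0.208]},
    {"grip":0.2,"xyz":[-1,1,64],"angular":[0,0,0.208]},
    {"grip":0.2,"xyz":[-1,1,64],"angular":[0,0,0.208]},
  ],
)

```text
time_s: 12.35
tcp_pos: [0.6018, 0.173, 0.0678]
ee_rot: [[-1.0, -0.028, -0.001], [-0.028, 1.0, -0.001], [0.001, -0.001, -1.0]]
wrist_force: [-0.0, -0.1, -2.1]
gripper_width: 0.593
gripper_force: 30.0
```

```bash
python3 go.py .600 .171 .0445 91.2
python3 - <<'E'
from station import r
from h import *
f=4;o=np.zeros((560,800,3),np.uint8)
for n,(x0,y0,w,h),ox in(('scene',(265,135,100,140),0),('top',(295,140,100,140),400)):
    im=cv2.resize(r.capture(n)['img'][y0:y0+h,x0:x0+w,::-1],None,fx=f,fy=f,interpolation=cv2.INTER_CUBIC)
    im=cv2.convertScaleAbs(im,alpha=1.8,beta=20)
    for pose,m in(((.601,.126,1.2),BOX),((.600,.171,91.2),[rect(.052,.088,.055)])):
        for L in m:
            cv2.polylines(im,[np.round(((proj(n,T(pose,L))-(x0,y0)+.5)*f-.5)*8).astype(int)],True,(0,255,0),1,cv2.LINE_AA,3)
    o[:,ox:ox+400]=im
cv2.imwrite('pics/chk6.png',o)
E
```

```text
t 12.35 tcp [0.6018 0.173  0.0678] yaw_y 91.62 J [  30.8   30.   -10.     0.   -50.1 -119.2] w 0.5926597958658836 gf 29.987402062834008 F [-0.0048 -0.1144 -2.0805]
[ 1.8 -1.9 23.3] [-0.001 -0.001  0.007]
[ 1.8 -1.9 23.3] [ 0.001 -0.001 -3.134]
```

View pics/chk6.png

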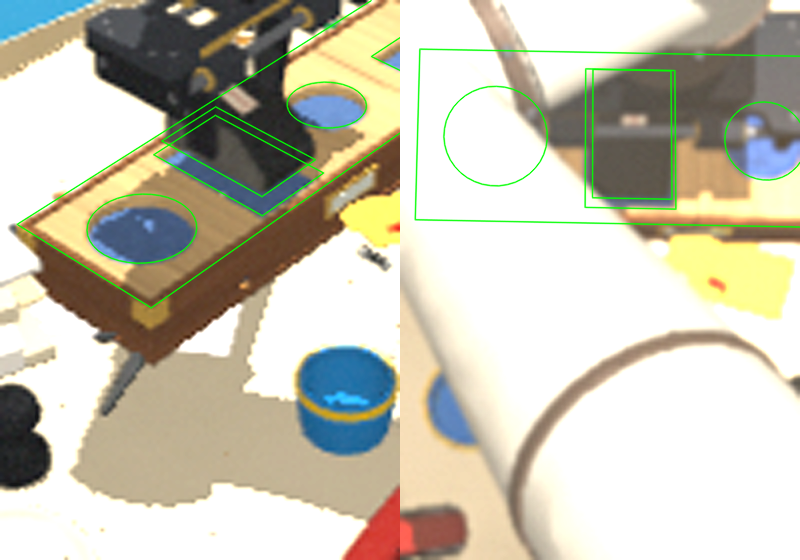

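The block hangs over its recess in both views, with only a thin blue strip left at the -x end. I'll shift -2 mm in y and lower.

Call:
move_arm(
  series=[
    {"grip":0.2,"xyz":[0,-2,5],"angular":[0,0,0.007]},
    {"grip":0.2,"xyz":[0,-2,12],"angular":[0,0,0.007]},
    {"grip":0.2,"xyz":[0,-2,18],"angular":[0,0,0.007]},
    {"grip":0.2,"xyz":[0,-2,22],"angular":[0,0,0.007]},
    {"grip":0.2,"xyz":[0,-2,24],"angular":[0,0,0.007]},
    {"grip":0.2,"xyz":[0,-2,24],"angular":[0,0,0.007]},
  ],
)

```text
time_s: 13.05
tcp_pos: [0.6016, 0.1709, 0.0436]
ee_rot: [[-1.0, -0.021, -0.001], [-0.021, 1.0, -0.0], [0.001, -0.0, -1.0]]
wrist_force: [0.8, 0.4, -1.2]
gripper_width: 0.588
gripper_force: 30.0
```

Call:
move_arm(
  series=[
    {"grip":0.2,"xyz":[0,0,1],"angular":[0,0,0]},
    {"grip":0.82,"xyz":[0,0,1],"angular":[0,0,0]},
    {"grip":0.82,"xyz":[0,0,1],"angular":[0,0,0]},
    {"grip":0.82,"xyz":[0,0,1],"angular":[0,0,0]},
    {"grip":0.82,"xyz":[0,0,1],"angular":[0,0,0]},
    {"grip":0.82,"xyz":[0,0,1],"angular":[0,0,0]},
    {"grip":0.82,"xyz":[0,0,-30],"angular":[0,0,0]},
    {"grip":0.82,"xyz":[0,0,-75],"angular":[0,0,0]},
    {"grip":0.82,"xyz":[0,0,-110],"angular":[0,0,0]},
    {"grip":0.82,"xyz":[0,0,-110],"angular":[0,0,0]},
  ],
)

```text
time_s: 14.05
tcp_pos: [0.6052, 0.1723, 0.1608]
ee_rot: [[-1.0, -0.022, 0.012], [-0.022, 1.0, 0.005], [-0.012, 0.004, -1.0]]
wrist_force: [0.1, 1.0, 0.4]
gripper_width: 0.822
gripper_force: 0.0
```

```bash
python3 go.py .4295 .0436 .15 -15
cat > seat.py <<'E'
# compare current pictures with a model at its seated pose: darkness centroid of an area
from station import r
from h import *
E
python3 - <<'E'
from station import r
from h import *
src=open('fit.py').read().split("print('block")[0]
exec(src)
im=r.capture('scene')['img'][:,:,::-1]; I['scene']=im; C.pop('top')
dark=lambda n,a:np.clip((80-a.max(2))/30,0,1)
for z0 in(.033,.037,.041,.045):
    fit(lambda v:T(v,np.array(rect(.052,.088,0)+rect(.052,.088,.008)+rect(.038,.037,.046))+[0,0,z0]),[.600,.171,91.2],dark,0,[.004,.004,3])
E
```

```text
t 14.05 tcp [0.6052 0.1723 0.1608] yaw_y 91.26 J [  30.7   24.5   -4.2    0.1  -60.6 -119.5] w 0.8216471147035823 gf 0.0 F [0.1014 0.9527 0.3541]
[ 178.6 -124.9    8.2] [0.014 0.004 1.855]
[ 178.6 -124.9    8.2] [-0.004  0.013 -1.287]
[ 0.6031  0.1675 91.0671] cost 176.8 -> 144.0 {'scene': np.float32(710.0)}
[ 0.6     0.171  90.9462] cost 129.6 -> 129.5 {'scene': np.float32(692.0)}
[ 0.5957  0.1752 90.9959] cost 158.1 -> 102.8 {'scene': np.float32(656.0)}
[ 0.5918  0.1792 88.758 ] cost 233.0 -> 93.7 {'scene': np.float32(637.0)}
```

Call:
move_arm(
  series=[
    {"grip":0.9,"xyz":[20,-14,0],"angular":[0,0,-0.14]},
    {"grip":0.9,"xyz":[40,-28,0],"angular":[0,0,-0.28]},
    {"grip":0.9,"xyz":[60,-42,0],"angular":[0,0,-0.42]},
    {"grip":0.9,"xyz":[80,-56,0],"angular":[0,0,-0.56]},
    {"grip":0.9,"xyz":[100,-70,0],"angular":[0,0,-0.7]},
    {"grip":0.9,"xyz":[120,-84,2],"angular":[0,0,-0.84]},
    {"grip":0.9,"xyz":[140,-98,5],"angular":[0,0,-0.98]},
    {"grip":0.9,"xyz":[160,-112,8],"angular":[0,0,-1.12]},
    {"grip":0.9,"xyz":[179,-125,8],"angular":[0,0,-1.25]},
    {"grip":0.9,"xyz":[179,-125,8],"angular":[0,0,-1.287]},
  ],
)

```text
time_s: 15.1
tcp_pos: [0.4217, 0.0404, 0.1448]
ee_rot: [[-0.259, -0.966, -0.004], [-0.966, 0.259, -0.001], [0.002, 0.004, -1.0]]
wrist_force: [-0.7, -0.2, -0.1]
gripper_width: 0.899
gripper_force: 0.0
```

```bash
python3 go.py .4295 .0436 .034 -15
python3 - <<'E'
from station import r
from h import *
src=open('fit.py').read().split("print('block")[0]
exec(src)
for n in C: I[n]=r.capture(n)['img'][:,:,::-1].copy(); cv2.imwrite(f'pics/after1_{n}.png',I[n])
dark=lambda n,a:np.clip((80-a.max(2))/30,0,1)
for z0 in(.033,.038,.043):
    fit(lambda v:T(v,np.array(rect(.052,.088,.011)+rect(.038,.037,.046))+[0,0,z0]),[.600,.171,91.2],dark,0,[.004,.004,3])
E
```

```text
t 15.1 tcp [0.4217 0.0404 0.1448] yaw_y 165.02 J [ 27.6   6.7 -32.3  -0.1 -51.3 -42.5] w 0.8994592127440783 gf 0.0 F [-0.6934 -0.2446 -0.1303]
[ -5.4  -7.1 110.7] [ 0.004  0.006 -3.141]
[ -5.4  -7.1 110.7] [ 0.004 -0.002  0.   ]
[ 0.5998  0.1726 90.7092] cost 266.6 -> 236.1 {'scene': np.float32(600.0), 'top': np.float32(503.0)}
[ 0.5974  0.1763 90.2144] cost 338.2 -> 277.6 {'scene': np.float32(576.0), 'top': np.float32(504.0)}
[ 0.5949  0.1791 88.9832] cost 432.0 -> 321.6 {'scene': np.float32(546.0), 'top': np.float32(504.0)}
```

Block seated (best fit at floor height 33 mm). The ring's y axis is at 75°, so the tool needs another quarter turn.

Call:
move_arm(
  series=[
    {"grip":0.9,"xyz":[-5,-7,0],"angular":[0,0,-0.15]},
    {"grip":0.9,"xyz":[-5,-7,0],"angular":[0,0,-0.3]},
    {"grip":0.9,"xyz":[-5,-7,0],"angular":[0,0,-0.45]},
    {"grip":0.9,"xyz":[-5,-7,0],"angular":[0,0,-0.6]},
    {"grip":0.9,"xyz":[-5,-7,0],"angular":[0,0,-0.75]},
    {"grip":0.9,"xyz":[-5,-7,0],"angular":[0,0,-0.9]},
    {"grip":0.9,"xyz":[-5,-7,0],"angular":[0,0,-1.05]},
    {"grip":0.9,"xyz":[-5,-7,0],"angular":[0,0,-1.2]},
    {"grip":0.9,"xyz":[-5,-7,0],"angular":[0,0,-1.35]},
    {"grip":0.9,"xyz":[-5,-7,0],"angular":[0,0,-1.5]},
  ],
)

```text
time_s: 16.2
tcp_pos: [0.4334, 0.0455, 0.1454]
ee_rot: [[0.946, -0.323, -0.001], [-0.323, -0.946, -0.001], [-0.001, 0.001, -1.0]]
wrist_force: [-0.5, -0.3, 0.3]
gripper_width: 0.896
gripper_force: 0.0
```

```bash
python3 go.py .4295 .0436 .034 75
```

```text
t 16.2 tcp [0.4334 0.0455 0.1454] yaw_y -108.83 J [ 27.5   7.8 -30.9  -0.  -51.4  43.7] w 0.896037608554779 gf 0.0 F [-0.5227 -0.3109  0.3378]
[ -3.    2.9 111.4] [ 0.002 -0.001  3.075]
[ -3.    2.9 111.4] [ 0.001  0.001 -0.067]
```

Call:
move_arm(
  series=[
    {"grip":0.9,"xyz":[-3,3,0],"angular":[0,0,-0.067]},
    {"grip":0.9,"xyz":[-3,3,30],"angular":[0,0,-0.067]},
    {"grip":0.9,"xyz":[-3,3,60],"angular":[0,0,-0.067]},
    {"grip":0.9,"xyz":[-3,3,90],"angular":[0,0,-0.067]},
    {"grip":0.9,"xyz":[-3,3,111],"angular":[0,0,-0.067]},
    {"grip":0.9,"xyz":[-3,3,111],"angular":[0,0,-0.067]},
    {"grip":0.9,"xyz":[-3,3,111],"angular":[0,0,-0.067]},
  ],
)

```text
time_s: 16.9
tcp_pos: [0.4299, 0.0436, 0.0349]
ee_rot: [[0.965, -0.264, -0.001], [-0.264, -0.965, -0.001], [-0.001, 0.001, -1.0]]
wrist_force: [-0.1, 0.3, 0.1]
gripper_width: 0.901
gripper_force: 0.0
```

Call:
move_arm(
  series=[
    {"grip":0,"xyz":[0,0,0],"angular":[0,0,0]},
    {"grip":0,"xyz":[0,0,0],"angular":[0,0,0]},
    {"grip":0,"xyz":[0,0,0],"angular":[0,0,0]},
    {"grip":0,"xyz":[0,0,0],"angular":[0,0,0]},
    {"grip":0,"xyz":[0,0,0],"angular":[0,0,0]},
    {"grip":0,"xyz":[0,0,0],"angular":[0,0,0]},
    {"grip":0,"xyz":[0,0,0],"angular":[0,0,0]},
    {"grip":0,"xyz":[0,0,0],"angular":[0,0,0]},
    {"grip":0,"xyz":[0,0,0],"angular":[0,0,0]},
  ],
)

```text
time_s: 17.8
tcp_pos: [0.4298, 0.0436, 0.0351]
ee_rot: [[0.965, -0.264, 0.0], [-0.264, -0.965, 0.0], [0.0, -0.0, -1.0]]
wrist_force: [0.2, 0.5, 1.2]
gripper_width: 0.319
gripper_force: 30.0
```

Call:
move_arm(
  series=[
    {"grip":0,"xyz":[0,0,-10],"angular":[0,0,0]},
    {"grip":0,"xyz":[0,0,-30],"angular":[0,0,0]},
    {"grip":0,"xyz":[0,0,-60],"angular":[0,0,0]},
    {"grip":0,"xyz":[0,0,-90],"angular":[0,0,0]},
    {"grip":0,"xyz":[0,0,-90],"angular":[0,0,0]},
    {"grip":0,"xyz":[0,0,-90],"angular":[0,0,0]},
  ],
)

```text
time_s: 18.4
tcp_pos: [0.4296, 0.0436, 0.1259]
ee_rot: [[0.965, -0.264, 0.001], [-0.264, -0.965, 0.001], [0.001, -0.002, -1.0]]
wrist_force: [-0.6, 0.0, -0.7]
gripper_width: 0.317
gripper_force: 30.0
```

```bash
python3 go.py .602 .081 .125 75
python3 - <<'E'
from station import r
from h import *
src=open('fit.py').read().split("print('block")[0]
exec(src)
# is the seal upright in the hand, foot at z0? fit foot disc
for n in C: I[n]=r.capture(n)['img'][:,:,::-1].copy(); cv2.imwrite(f'pics/seal_{n}.png',I[n])
C.pop('top'); dark=lambda n,a:np.clip((80-a.max(2))/30,0,1)
fit(lambda v:T([v[0],.0436,0],np.array(circ(.046,0)+circ(.046,.019))+[0,0,v[1]]),[.4295,.09],dark,0,[.004,.01])
E
```

```text
t 18.4 tcp [0.4296 0.0436 0.1259] yaw_y -105.31 J [ 27.5   8.8 -33.   -0.  -48.   47.2] w 0.31683928772345216 gf 29.96848588701937 F [-0.561   0.0253 -0.7224]
[156.4 -81.6   1.2] [-0.002  0.002  3.136]
[156.4 -81.6   1.2] [-0.002 -0.001 -0.005]
[0.4282 0.0936] cost 50.2 -> 32.8 {'scene': np.float32(263.0)}
```

Call:
move_arm(
  series=[
    {"grip":0,"xyz":[30,-16,0],"angular":[0,0,0]},
    {"grip":0,"xyz":[70,-37,0],"angular":[0,0,0]},
    {"grip":0,"xyz":[110,-57,0],"angular":[0,0,0]},
    {"grip":0,"xyz":[140,-73,0],"angular":[0,0,0]},
    {"grip":0,"xyz":[156,-82,0],"angular":[0,0,0]},
    {"grip":0,"xyz":[156,-82,0],"angular":[0,0,0]},
    {"grip":0,"xyz":[156,-82,0],"angular":[0,0,0]},
    {"grip":0,"xyz":[156,-82,0],"angular":[0,0,0]},
  ],
)

```text
time_s: 19.3
tcp_pos: [0.6003, 0.081, 0.1243]
ee_rot: [[0.965, -0.264, -0.003], [-0.264, -0.965, -0.001], [-0.002, 0.001, -1.0]]
wrist_force: [-0.2, -0.3, -0.5]
gripper_width: 0.318
gripper_force: 30.0
```

```bash
python3 go.py .602 .081 .068 75
```

```text
t 19.3 tcp [0.6003 0.081  0.1243] yaw_y -105.29 J [ 23.   24.8  -9.5  -0.  -55.8  51.7] w 0.3182821246964517 gf 29.972436583255444 F [-0.2088 -0.2611 -0.4517]
[ 1.8 -0.5 56.3] [ 0.004 -0.002  3.137]
[ 1.8 -0.5 56.3] [ 0.001  0.002 -0.005]
```

Call:
move_arm(
  series=[
    {"grip":0,"xyz":[2,0,20],"angular":[0,0,0]},
    {"grip":0,"xyz":[2,0,36],"angular":[0,0,0]},
    {"grip":0,"xyz":[2,0,44],"angular":[0,0,0]},
    {"grip":0,"xyz":[2,0,50],"angular":[0,0,0]},
    {"grip":0,"xyz":[2,0,55],"angular":[0,0,0]},
    {"grip":0,"xyz":[2,0,56],"angular":[0,0,0]},
    {"grip":0,"xyz":[2,0,56],"angular":[0,0,0]},
  ],
)

```text
time_s: 20.0
tcp_pos: [0.6039, 0.081, 0.0695]
ee_rot: [[0.965, -0.263, 0.001], [-0.263, -0.965, 0.0], [0.001, -0.0, -1.0]]
wrist_force: [1.0, 0.9, -0.3]
gripper_width: 0.322
gripper_force: 30.0
```

Call:
move_arm(
  series=[
    {"grip":0,"xyz":[-1,0,1],"angular":[0,0,0]},
    {"grip":0,"xyz":[-1,0,1.5],"angular":[0,0,0]},
    {"grip":0.65,"xyz":[-1,0,1.5],"angular":[0,0,0]},
    {"grip":0.65,"xyz":[-1,0,1.5],"angular":[0,0,0]},
    {"grip":0.65,"xyz":[-1,0,1.5],"angular":[0,0,0]},
    {"grip":0.65,"xyz":[-1,0,1.5],"angular":[0,0,0]},
    {"grip":0.65,"xyz":[-1,0,1.5],"angular":[0,0,0]},
    {"grip":0.65,"xyz":[-1,0,-30],"angular":[0,0,0]},
    {"grip":0.65,"xyz":[-1,0,-75],"angular":[0,0,0]},
    {"grip":0.65,"xyz":[-1,0,-90],"angular":[0,0,0]},
  ],
)

```text
time_s: 21.0
tcp_pos: [0.6053, 0.0817, 0.1641]
ee_rot: [[0.965, -0.263, 0.008], [-0.263, -0.965, 0.002], [0.007, -0.004, -1.0]]
wrist_force: [0.9, 0.9, 0.1]
gripper_width: 0.65
gripper_force: 0.0
```

```bash
python3 go.py .420 .268 .15 75
```

```text
t 21.0 tcp [0.6053 0.0817 0.1641] yaw_y -105.23 J [ 22.9  22.8  -6.5   0.1 -60.3  51.8] w 0.6499628250651714 gf 0.0 F [0.9413 0.8888 0.1089]
[-227.8 -131.1   12.9] [-0.012  0.006  3.138]
[-227.8 -131.1   12.9] [-0.004 -0.007 -0.004]
```

Call:
move_arm(
  series=[
    {"grip":1,"xyz":[-20,-12,0],"angular":[0,0,0]},
    {"grip":1,"xyz":[-60,-35,0],"angular":[0,0,0]},
    {"grip":1,"xyz":[-100,-58,0],"angular":[0,0,0]},
    {"grip":1,"xyz":[-140,-81,5],"angular":[0,0,0]},
    {"grip":1,"xyz":[-180,-104,10],"angular":[0,0,0]},
    {"grip":1,"xyz":[-210,-121,13],"angular":[0,0,0]},
    {"grip":1,"xyz":[-228,-131,33],"angular":[0,0,0]},
    {"grip":1,"xyz":[-228,-131,63],"angular":[0,0,0]},
    {"grip":1,"xyz":[-228,-131,73],"angular":[0,0,0]},
    {"grip":1,"xyz":[-228,-131,73],"angular":[0,0,0]},
  ],
)

```text
time_s: 22.0
tcp_pos: [0.4167, 0.2667, 0.0849]
ee_rot: [[0.965, -0.264, -0.002], [-0.264, -0.965, -0.003], [-0.001, 0.003, -1.0]]
wrist_force: [-0.4, -0.5, 1.5]
gripper_width: 1.0
gripper_force: 0.0
```

```bash
python3 go.py .420 .268 .011 75
python3 - <<'E'
from station import r
from h import *
src=open('fit.py').read().split("print('block")[0]
exec(src)
for n in C: I[n]=r.capture(n)['img'][:,:,::-1].copy(); cv2.imwrite(f'pics/aft2_{n}.png',I[n])
# seated seal check: foot top part + ring, against z0
def cost(v,z0):
    c=0
    for n in C:
        P=np.array(circ(.046,.011)+circ(.046,.019))+[0,0,z0]
        q=proj(n,T(v,SEAL[2]+SEAL[1]));roi=(*(np.floor(q.min(0))-8).astype(int),*(np.ceil(q.max(0))+8).astype(int))
        o=[(s*.003,.015*np.cos(t),.057+z0+.022*np.sin(t)) for t in th for s in(1,-1)]
        m=np.maximum(hullmask(n,T(v,P),roi),np.maximum(hullmask(n,T(v,np.array(circ(.01,.019)+circ(.01,.036))+[0,0,z0]),roi),hullmask(n,T(v,o),roi)))
        a=I[n][roi[1]:roi[3],roi[0]:roi[2]].astype(np.float32);c+=((m-np.clip((80-a.max(2))/30,0,1))**2).sum()
    return c
for z0 in(.033,.037,.041,.045):
    q=minimize(cost,[.602,.081,-15],args=(z0,),method='Nelder-Mead',options=dict(initial_simplex=[[.602,.081,-15],[.606,.081,-15],[.602,.085,-15],[.602,.081,-8]]))
    print(z0,q.x.round(4),round(q.fun,1))
E
```

```text
t 22.0 tcp [0.4167 0.2667 0.0849] yaw_y -105.29 J [ 51.5  18.  -27.6   0.  -44.6  23.2] w 1.0002343161230354 gf 0.0 F [-0.4404 -0.4803  1.5365]
[ 2.9 -2.3 73.9] [ 0.002 -0.005  3.136]
[ 2.9 -2.3 73.9] [ 0.003  0.001 -0.005]
0.033 [  0.6048   0.0832 -19.5083] 901.4
0.037 [  0.6002   0.0846 -24.8446] 914.1
0.041 [  0.6      0.0849 -22.3729] 929.5
0.045 [  0.5998   0.0847 -20.434 ] 951.0
```

Seal down (best fit at floor height). Now the pot.

Call:
move_arm(
  series=[
    {"grip":1,"xyz":[3,-2,15],"angular":[0,0,0]},
    {"grip":1,"xyz":[3,-2,45],"angular":[0,0,0]},
    {"grip":1,"xyz":[3,-2,68],"angular":[0,0,0]},
    {"grip":1,"xyz":[3,-2,73],"angular":[0,0,0]},
    {"grip":1,"xyz":[3,-2,73],"angular":[0,0,0]},
    {"grip":0.3,"xyz":[3,-2,73],"angular":[0,0,0]},
    {"grip":0.3,"xyz":[3,-2,73],"angular":[0,0,0]},
    {"grip":0.3,"xyz":[3,-2,73],"angular":[0,0,0]},
    {"grip":0.3,"xyz":[3,-2,73],"angular":[0,0,0]},
    {"grip":0.3,"xyz":[3,-2,73],"angular":[0,0,0]},
  ],
)

```text
time_s: 23.1
tcp_pos: [0.4211, 0.2692, 0.0137]
ee_rot: [[0.965, -0.263, 0.001], [-0.263, -0.965, 0.001], [0.001, -0.001, -1.0]]
wrist_force: [0.7, 1.7, 2.9]
gripper_width: 0.663
gripper_force: 30.0
```

Call:
move_arm(
  series=[
    {"grip":0.3,"xyz":[0,0,0],"angular":[0,0,0]},
    {"grip":0.3,"xyz":[0,0,-8],"angular":[0,0,0]},
    {"grip":0.3,"xyz":[0,0,-25],"angular":[0,0,0]},
    {"grip":0.3,"xyz":[0,0,-50],"angular":[0,0,0]},
    {"grip":0.3,"xyz":[0,0,-80],"angular":[0,0,0]},
    {"grip":0.3,"xyz":[0,0,-100],"angular":[0,0,0]},
    {"grip":0.3,"xyz":[0,0,-100],"angular":[0,0,0]},
    {"grip":0.3,"xyz":[0,0,-100],"angular":[0,0,0]},
  ],
)

```text
time_s: 23.9
tcp_pos: [0.4201, 0.2683, 0.1127]
ee_rot: [[0.964, -0.264, -0.001], [-0.264, -0.964, -0.0], [-0.001, 0.0, -1.0]]
wrist_force: [-0.4, 0.7, -2.2]
gripper_width: 0.663
gripper_force: 30.0
```

```bash
python3 go.py .598 .261 .112 75
python3 - <<'E'
from station import r
from h import *
src=open('fit.py').read().split("print('block")[0]
exec(src)
I['scene']=r.capture('scene')['img'][:,:,::-1].copy(); cv2.imwrite('pics/pot_scene.png',I['scene']); C.pop('top')
blue=lambda n,a:np.clip((np.maximum(a[...,0]-a[...,2],np.minimum(a[...,1],a[...,2])-a[...,0]-70)-15)/40,0,1)
s=r.sense()['tcp_pos']
fit(lambda v:T([v[0],s[1],0],np.array(circ(.052,0)+circ(.061,.04))+[0,0,v[1]]),[s[0],s[2]-.013],blue,1,[.004,.006])
E
```

```text
t 23.9 tcp [0.4201 0.2683 0.1127] yaw_y -105.32 J [ 51.2  16.1 -25.4  -0.1 -48.6  23.5] w 0.6627946334330853 gf 29.999567025070064 F [-0.3649  0.6684 -2.203 ]
[173.5 -40.    0.5] [ 0.001 -0.001  3.136]
[173.5 -40.    0.5] [ 0.     0.001 -0.006]
[0.4072 0.0979] cost 228.5 -> 200.9 {'scene': np.float32(448.0)}
```

Call:
move_arm(
  series=[
    {"grip":0.3,"xyz":[10,-2,0],"angular":[0,0,0]},
    {"grip":0.3,"xyz":[30,-7,0],"angular":[0,0,0]},
    {"grip":0.3,"xyz":[55,-13,0],"angular":[0,0,0]},
    {"grip":0.3,"xyz":[80,-19,0],"angular":[0,0,0]},
    {"grip":0.3,"xyz":[105,-24,0],"angular":[0,0,0]},
    {"grip":0.3,"xyz":[130,-30,0],"angular":[0,0,0]},
    {"grip":0.3,"xyz":[150,-35,0],"angular":[0,0,0]},
    {"grip":0.3,"xyz":[165,-38,0],"angular":[0,0,0]},
    {"grip":0.3,"xyz":[173,-40,0],"angular":[0,0,0]},
    {"grip":0.3,"xyz":[173,-40,0],"angular":[0,0,0]},
  ],
)

```text
time_s: 24.95
tcp_pos: [0.5988, 0.2611, 0.1114]
ee_rot: [[0.964, -0.265, -0.002], [-0.265, -0.964, -0.001], [-0.001, 0.002, -1.0]]
wrist_force: [0.6, 0.5, -2.9]
gripper_width: 0.661
gripper_force: 30.0
```

Call:
move_arm(
  series=[
    {"grip":0.3,"xyz":[0,0,0],"angular":[0,0,0]},
    {"grip":0.3,"xyz":[0,0,0],"angular":[0,0,0]},
  ],
)

```text
time_s: 25.15
tcp_pos: [0.5974, 0.2617, 0.1129]
ee_rot: [[0.965, -0.263, -0.001], [-0.263, -0.965, -0.0], [-0.001, 0.001, -1.0]]
wrist_force: [0.3, 0.2, -1.2]
gripper_width: 0.664
gripper_force: 30.0
```

```bash
python3 go.py .598 .261 .0465 75
```

```text
t 25.15 tcp [0.5974 0.2617 0.1129] yaw_y -105.26 J [ 37.8  29.5  -3.3  -0.  -57.3  36.9] w 0.663747570416912 gf 29.999664829574613 F [ 0.282   0.2404 -1.1616]
[ 0.8  0.5 66.4] [ 0.001 -0.001  3.137]
[ 0.8  0.5 66.4] [ 0.001  0.001 -0.005]
```

Call:
move_arm(
  series=[
    {"grip":0.3,"xyz":[1,0,15],"angular":[0,0,0]},
    {"grip":0.3,"xyz":[1,0,35],"angular":[0,0,0]},
    {"grip":0.3,"xyz":[1,0,46],"angular":[0,0,0]},
    {"grip":0.3,"xyz":[1,0,52],"angular":[0,0,0]},
    {"grip":0.3,"xyz":[1,0,57],"angular":[0,0,0]},
    {"grip":0.3,"xyz":[1,0,61],"angular":[0,0,0]},
    {"grip":0.3,"xyz":[1,0,64],"angular":[0,0,0]},
    {"grip":0.3,"xyz":[1,0,65],"angular":[0,0,0]},
    {"grip":0.3,"xyz":[1,0,65],"angular":[0,0,0]},
  ],
)

```text
time_s: 26.05
tcp_pos: [0.5993, 0.2615, 0.0483]
ee_rot: [[0.965, -0.264, 0.0], [-0.264, -0.965, 0.0], [0.0, -0.0, -1.0]]
wrist_force: [-0.6, -1.3, -2.0]
gripper_width: 0.662
gripper_force: 30.0
```

Call:
move_arm(
  series=[
    {"grip":0.3,"xyz":[-1,0,1],"angular":[0,0,0]},
    {"grip":0.3,"xyz":[-1,0,2],"angular":[0,0,0]},
    {"grip":0.3,"xyz":[-1,0,2],"angular":[0,0,0]},
  ],
)

```text
time_s: 26.35
tcp_pos: [0.5982, 0.2619, 0.0468]
ee_rot: [[0.965, -0.263, 0.0], [-0.263, -0.965, 0.0], [0.0, -0.0, -1.0]]
wrist_force: [-1.7, 0.4, 1.2]
gripper_width: 0.663
gripper_force: 30.0
```

Call:
move_arm(
  series=[
    {"grip":0.86,"xyz":[0,0,0],"angular":[0,0,0]},
    {"grip":0.86,"xyz":[0,0,0],"angular":[0,0,0]},
    {"grip":0.86,"xyz":[0,0,0],"angular":[0,0,0]},
    {"grip":0.86,"xyz":[0,0,0],"angular":[0,0,0]},
    {"grip":0.86,"xyz":[0,0,-12],"angular":[0,0,0]},
    {"grip":0.86,"xyz":[0,0,-40],"angular":[0,0,0]},
    {"grip":0.86,"xyz":[0,0,-80],"angular":[0,0,0]},
    {"grip":0.86,"xyz":[0,0,-105],"angular":[0,0,0]},
    {"grip":0.86,"xyz":[0,0,-105],"angular":[0,0,0]},
  ],
)

```text
time_s: 27.25
tcp_pos: [0.6009, 0.2632, 0.1575]
ee_rot: [[0.965, -0.263, 0.01], [-0.263, -0.965, 0.005], [0.008, -0.008, -1.0]]
wrist_force: [0.2, -0.4, 0.6]
gripper_width: 0.861
gripper_force: 0.0
```

```bash
python3 go.py .428 .160 .13 94
```

```text
t 27.25 tcp [0.6009 0.2632 0.1575] yaw_y -105.24 J [ 37.8  27.2  -0.2   0.1 -61.9  36.9] w 0.861020918147273 gf 0.0 F [ 0.2183 -0.3641  0.6109]
[-139.9  145.3   25.3] [-0.013  0.009  2.806]
[-139.9  145.3   25.3] [-0.006 -0.009 -0.336]
```

Call:
move_arm(
  series=[
    {"grip":0.65,"xyz":[-20,20,0],"angular":[0,0,-0.08]},
    {"grip":0.65,"xyz":[-45,47,0],"angular":[0,0,-0.16]},
    {"grip":0.65,"xyz":[-72,75,5],"angular":[0,0,-0.24]},
    {"grip":0.65,"xyz":[-100,103,10],"angular":[0,0,-0.33]},
    {"grip":0.65,"xyz":[-125,130,20],"angular":[0,0,-0.336]},
    {"grip":0.65,"xyz":[-140,145,45],"angular":[0,0,-0.336]},
    {"grip":0.65,"xyz":[-140,145,75],"angular":[0,0,-0.336]},
    {"grip":0.65,"xyz":[-140,145,75],"angular":[0,0,-0.336]},
    {"grip":0.65,"xyz":[-140,145,75],"angular":[0,0,-0.336]},
  ],
)

```text
time_s: 28.15
tcp_pos: [0.4254, 0.159, 0.0766]
ee_rot: [[0.998, 0.07, 0.0], [0.07, -0.998, -0.0], [0.0, 0.001, -1.0]]
wrist_force: [1.1, 0.3, -0.1]
gripper_width: 0.65
gripper_force: 0.0
```

```bash
python3 go.py .428 .160 .0137 94
```

```text
t 28.15 tcp [0.4254 0.159  0.0766] yaw_y -86.0 J [ 41.1  15.2 -33.7   0.  -41.1  52.8] w 0.6496958565506363 gf 0.0 F [ 1.0755  0.2877 -0.0695]
[ 2.6 -0.8 62.9] [-0.    -0.001  3.142]
[ 2.6 -0.8 62.9] [ 0.001 -0.    -0.   ]
```

Call:
move_arm(
  series=[
    {"grip":0.65,"xyz":[2.5,-1,25],"angular":[0,0,0]},
    {"grip":0.65,"xyz":[2.5,-1,50],"angular":[0,0,0]},
    {"grip":0.65,"xyz":[2.5,-1,63],"angular":[0,0,0]},
    {"grip":0.65,"xyz":[2.5,-1,63],"angular":[0,0,0]},
    {"grip":0.65,"xyz":[2.5,-1,63],"angular":[0,0,0]},
    {"grip":0.1,"xyz":[2.5,-1,63],"angular":[0,0,0]},
    {"grip":0.1,"xyz":[2.5,-1,63],"angular":[0,0,0]},
    {"grip":0.1,"xyz":[2.5,-1,63],"angular":[0,0,0]},
    {"grip":0.1,"xyz":[2.5,-1,63],"angular":[0,0,0]},
    {"grip":0.1,"xyz":[2.5,-1,63],"angular":[0,0,0]},
  ],
)

```text
time_s: 29.15
tcp_pos: [0.4273, 0.16, 0.0133]
ee_rot: [[0.998, 0.069, 0.0], [0.069, -0.998, 0.0], [0.0, -0.0, -1.0]]
wrist_force: [0.0, -0.4, 0.2]
gripper_width: 0.282
gripper_force: 0.2
```

Call:
move_arm(
  series=[
    {"grip":0.1,"xyz":[0,0,0],"angular":[0,0,0]},
    {"grip":0.1,"xyz":[0,0,0],"angular":[0,0,0]},
    {"grip":0.1,"xyz":[0,0,0],"angular":[0,0,0]},
  ],
)

```text
time_s: 29.45
tcp_pos: [0.4273, 0.1599, 0.0133]
ee_rot: [[0.998, 0.069, -0.0], [0.069, -0.998, -0.0], [-0.0, 0.0, -1.0]]
wrist_force: [-0.7, -1.2, 2.1]
gripper_width: 0.244
gripper_force: 30.0
```

Call:
move_arm(
  series=[
    {"grip":0.1,"xyz":[0,0,-10],"angular":[0,0,0]},
    {"grip":0.1,"xyz":[0,0,-35],"angular":[0,0,0]},
    {"grip":0.1,"xyz":[0,0,-70],"angular":[0,0,0]},
    {"grip":0.1,"xyz":[0,0,-105],"angular":[0,0,0]},
    {"grip":0.1,"xyz":[0,0,-125],"angular":[0,0,0]},
    {"grip":0.1,"xyz":[0,0,-125],"angular":[0,0,0]},
    {"grip":0.1,"xyz":[0,0,-125],"angular":[0,0,0]},
  ],
)

```text
time_s: 30.15
tcp_pos: [0.427, 0.1599, 0.1383]
ee_rot: [[0.998, 0.069, 0.0], [0.069, -0.998, 0.001], [0.0, -0.001, -1.0]]
wrist_force: [-0.4, 0.3, 0.0]
gripper_width: 0.244
gripper_force: 30.0
```

```bash
python3 go.py .604 -.009 .14 1.2
```

```text
t 30.15 tcp [0.427  0.1599 0.1383] yaw_y -86.06 J [ 41.   10.2 -29.   -0.  -50.7  52.9] w 0.24429209278525008 gf 29.999936786480248 F [-0.3613  0.3349  0.0028]
[165.  180.7  -1.8] [-0.    -0.001 -1.523]
[165.  180.7  -1.8] [-0.001  0.     1.619]
```

Call:
move_arm(
  series=[
    {"grip":0.1,"xyz":[12,14,0],"angular":[0,0,0.14]},
    {"grip":0.1,"xyz":[30,33,0],"angular":[0,0,0.28]},
    {"grip":0.1,"xyz":[49,54,0],"angular":[0,0,0.42]},
    {"grip":0.1,"xyz":[68,75,-2],"angular":[0,0,0.57]},
    {"grip":0.1,"xyz":[87,96,-2],"angular":[0,0,0.72]},
    {"grip":0.1,"xyz":[106,117,-2],"angular":[0,0,0.87]},
    {"grip":0.1,"xyz":[124,136,-2],"angular":[0,0,1.02]},
    {"grip":0.1,"xyz":[142,156,-2],"angular":[0,0,1.17]},
    {"grip":0.1,"xyz":[156,171,-2],"angular":[0,0,1.32]},
    {"grip":0.1,"xyz":[165,181,-2],"angular":[0,0,1.46]},
  ],
)

```text
time_s: 31.15
tcp_pos: [0.6042, -0.0105, 0.1375]
ee_rot: [[0.172, -0.985, -0.004], [-0.985, -0.172, -0.001], [0.0, 0.004, -1.0]]
wrist_force: [0.3, 1.0, -0.1]
gripper_width: 0.243
gripper_force: 30.0
```

```bash
python3 go.py .604 -.009 .066 1.2
```

```text
t 31.15 tcp [ 0.6042 -0.0105  0.1375] yaw_y -170.11 J [ 14.3  23.9  -8.8  -0.  -57.6  -4.4] w 0.24280111896814002 gf 29.993772245943546 F [ 0.2734  0.9843 -0.0866]
[-1.5 -0.3 71.5] [ 0.001  0.006 -2.99 ]
[-1.5 -0.3 71.5] [ 0.004 -0.     0.152]
```

Call:
move_arm(
  series=[
    {"grip":0.1,"xyz":[-1.5,0,10],"angular":[0,0,0.13]},
    {"grip":0.1,"xyz":[-1.5,0,35],"angular":[0,0,0.152]},
    {"grip":0.1,"xyz":[-1.5,0,55],"angular":[0,0,0.152]},
    {"grip":0.1,"xyz":[-1.5,0,70],"angular":[0,0,0.152]},
    {"grip":0.1,"xyz":[-1.5,0,70],"angular":[0,0,0.152]},
    {"grip":0.1,"xyz":[-1.5,0,70],"angular":[0,0,0.152]},
    {"grip":0.1,"xyz":[-1.5,0,70],"angular":[0,0,0.152]},
  ],
)

```text
time_s: 31.85
tcp_pos: [0.6046, -0.0076, 0.0706]
ee_rot: [[0.028, -1.0, 0.001], [-1.0, -0.028, -0.0], [0.0, -0.001, -1.0]]
wrist_force: [1.6, -0.2, -0.8]
gripper_width: 0.243
gripper_force: 30.0
```

```bash
python3 go.py .604 -.009 .0465 1.2
```

```text
t 31.85 tcp [ 0.6046 -0.0076  0.0706] yaw_y -178.38 J [ 14.6  28.  -13.1   0.  -48.8 -13. ] w 0.24317964751463653 gf 30.00005927402526 F [ 1.5615 -0.18   -0.8352]
[ 1.3  0.7 24.1] [ 0.    -0.001 -3.134]
[ 1.3  0.7 24.1] [-0.001 -0.     0.007]
```

Call:
move_arm(
  series=[
    {"grip":0.1,"xyz":[1,0.5,5],"angular":[0,0,0.007]},
    {"grip":0.1,"xyz":[1,0.5,10],"angular":[0,0,0.007]},
    {"grip":0.1,"xyz":[1,0.5,14],"angular":[0,0,0.007]},
    {"grip":0.1,"xyz":[1,0.5,18],"angular":[0,0,0.007]},
    {"grip":0.1,"xyz":[1,0.5,21],"angular":[0,0,0.007]},
    {"grip":0.1,"xyz":[1,0.5,23],"angular":[0,0,0.007]},
    {"grip":0.1,"xyz":[1,0.5,23],"angular":[0,0,0.007]},
  ],
)

```text
time_s: 32.55
tcp_pos: [0.6035, -0.0087, 0.0468]
ee_rot: [[0.021, -1.0, -0.001], [-1.0, -0.021, -0.0], [0.0, 0.001, -1.0]]
wrist_force: [-0.8, -0.3, -0.6]
gripper_width: 0.236
gripper_force: 30.0
```

Call:
move_arm(
  series=[
    {"grip":0.1,"xyz":[0,0,1],"angular":[0,0,0]},
    {"grip":0.55,"xyz":[0,0,1],"angular":[0,0,0]},
    {"grip":0.55,"xyz":[0,0,1],"angular":[0,0,0]},
    {"grip":0.55,"xyz":[0,0,1],"angular":[0,0,0]},
    {"grip":0.55,"xyz":[0,0,1],"angular":[0,0,0]},
    {"grip":0.55,"xyz":[0,0,-12],"angular":[0,0,0]},
    {"grip":0.55,"xyz":[0,0,-50],"angular":[0,0,0]},
    {"grip":0.55,"xyz":[0,0,-95],"angular":[0,0,0]},
    {"grip":0.55,"xyz":[0,0,-130],"angular":[0,0,0]},
    {"grip":0.55,"xyz":[0,0,-130],"angular":[0,0,0]},
  ],
)

```text
time_s: 33.55
tcp_pos: [0.6075, -0.0085, 0.185]
ee_rot: [[0.022, -1.0, 0.014], [-1.0, -0.022, 0.001], [-0.001, -0.014, -1.0]]
wrist_force: [0.8, 0.5, 0.2]
gripper_width: 0.553
gripper_force: 0.0
```

```bash
python3 go.py .40 -.30 .2 1.2
```

```text
t 33.55 tcp [ 0.6075 -0.0085  0.185 ] yaw_y -178.73 J [ 14.5  21.3  -5.6   0.1 -62.3 -13.3] w 0.5528337167846078 gf 0.0 F [0.7807 0.4625 0.2141]
[286.8 213.6 -18.4] [-0.002 -0.022 -3.14 ]
[286.8 213.6 -18.4] [-0.014  0.001  0.001]
```

Now clear the arm out of view and take the last look.

Call:
move_arm(
  series=[
    {"grip":0.55,"xyz":[30,22,-15],"angular":[0,0,0]},
    {"grip":0.55,"xyz":[65,48,-18],"angular":[0,0,0]},
    {"grip":0.55,"xyz":[100,75,-18],"angular":[0,0,0]},
    {"grip":0.55,"xyz":[140,104,-18],"angular":[0,0,0]},
    {"grip":0.55,"xyz":[180,134,-18],"angular":[0,0,0]},
    {"grip":0.55,"xyz":[220,164,-18],"angular":[0,0,0]},
    {"grip":0.55,"xyz":[255,190,-18],"angular":[0,0,0]},
    {"grip":0.55,"xyz":[287,213,-18],"angular":[0,0,0]},
    {"grip":0.55,"xyz":[287,213,-18],"angular":[0,0,0]},
    {"grip":0.55,"xyz":[287,213,-18],"angular":[0,0,0]},
  ],
)

```text
time_s: 34.55
tcp_pos: [0.3962, -0.3007, 0.1954]
ee_rot: [[0.019, -1.0, 0.001], [-1.0, -0.019, -0.0], [0.0, -0.001, -1.0]]
wrist_force: [0.8, 0.1, 0.5]
gripper_width: 0.547
gripper_force: 0.0
```

Run:
```python
from station import r
from h import *
from poses import box
o=np.zeros((600,800,3),np.uint8)
S=lambda dy,yaw:(*T(box,[(0,dy,0)])[0][:2],yaw)
up=lambda m,z=.033:[np.array(L)+[0,0,z] for L in m]
it=[(S(.045,91.2),up([rect(.052,.088,.011)])),(S(-.045,-15),up([SEAL[1],SEAL[2]])),(S(.135,0),up(POT[1:])),(S(-.135,1.2),up(CART[1:]))]
for n,(x0,y0,w,h),f,oy in(('scene',(262,125,150,84),4.4,0),('top',(240,140,222,62),3.6,375)):
    a=r.capture(n)['img'][:,:,::-1].copy();cv2.imwrite(f'pics/fin_{n}.png',a)
    im=cv2.convertScaleAbs(cv2.resize(a[y0:y0+h,x0:x0+w],None,fx=f,fy=f,interpolation=cv2.INTER_CUBIC),alpha=1.4,beta=10)
    for pose,m in it:
        for L in m: cv2.polylines(im,[np.round(((proj(n,T(pose,L))-(x0,y0)+.5)*f-.5)*8).astype(int)],True,(0,255,0),1,cv2.LINE_AA,3)
    h2,w2=im.shape[:2];o[oy:oy+h2,:w2]=im[:600-oy,:800]
cv2.imwrite('pics/chk7.png',o)
```

```text
(no output)
```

View pics/chk7.png

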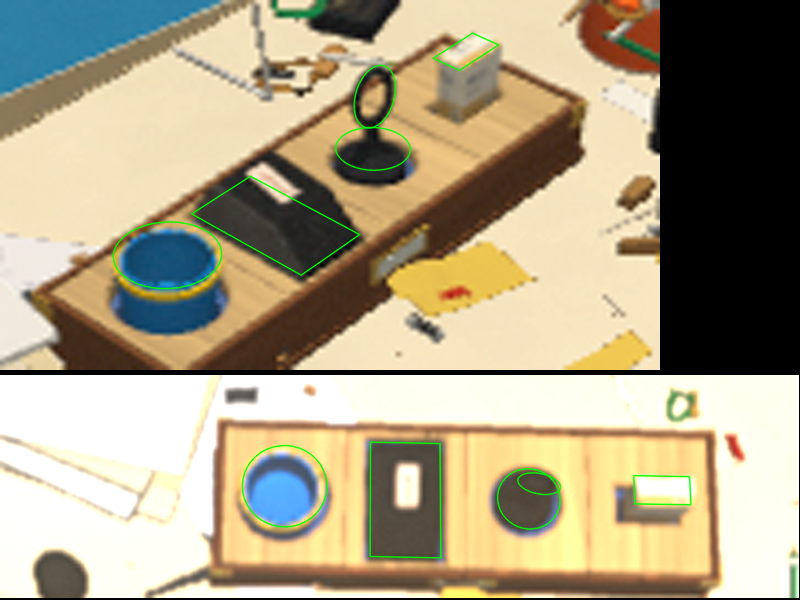

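All four pieces match their seated outlines in both views: pot at about (168,262), block at (280,225), seal at (372,125), carton at (467,60). The knob hasn't moved, so I'm handing in.

```bash
python3 -c "
from station import r
print(r.finish_job())"
```

```text
the job is handed in; nothing more can be done
None
```

The job is handed in at about 35 s of the 115 s: by camera check, the block stamp, seal stamp, ink pot and ochre carton are seated upright and fully down in their recesses, and I never touched the knob or the pink carton.

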